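# Set up the juicer and start it on the carrots

## Task

Get the juicer ready and start it: first fit the feed hopper onto the head of the juicer so that it sits flush and straight on its two pegs. Then slide the steel jug upright into the bay under the head until it is fully home under the spout, and put every carrot chunk into the hopper, in whichever order you like. Once all that is in place, push the lever right over to switch on, leaving the jug and hopper as set; never tip the jug or hopper over, and leave the other kitchen things standing where they are.

Things in the scene. Friction and masses are not known exactly. Their poses are not given: they have to be found in the camera images.
- juicer: Fixed white plastic juicer. Origin on the worktop (z 0) inside its jug bay, 30 mm behind the mouth; its -x is the open front (towards the robot within 0.2 rad), z up. In mm: motor block y 53..153, x -30..110, top z 92; cheek right of the bay y -68..-53, x -30..110; head roofing the bay x -5..110, y -68..53, underside z 106, flat top z 140.
- seat (a point): Point on top of the juicer's head, midway between two steel alignment pegs (juicer x 55, y 0, z 140 mm), axes as the juicer's: the hopper's origin lies here when it is seated. The pegs stand at y +30 and y -30 mm: 10 mm diameter, 14 mm tall, tips tapered over the last 5 mm.
- bay (a point): Point on the worktop in the jug bay (juicer x 15, y 0, z 0 mm), axes as the juicer's: the jug's origin lies here when it is fully home, below the spout, its rim touching the back wall (40 mm behind this point). The bay is 106 mm wide, open to the front, its mouth 45 mm in front of this point; the head begins 20 mm in front of this point.
- hopper: Grey plastic feed hopper, loose, 0.2-0.35 kg: straight open-topped cup, outer diameter 68, wall 4 mm, on a foot plate 60 (x) by 90 (y) by 18 mm. Rim at z 123, inner floor z 22. Origin at the centre of the underside, z up. Two holes 13 mm wide in the foot's underside at y +-30 mm fit over the juicer's pegs, either way round. Grip it across the cup from above.
- jug: Steel jug, loose, 0.17 to 0.33 kg, outer diameter 76 at the foot and 80 at the rim, 90 mm tall, open top. Origin at the centre of the underside, z up. Its handle sticks out along the jug's own -x: a loop of 12 mm round bar whose upright part is 78 mm from the jug's axis, from z 28 to 70 mm (top of the loop at z 84).
- board: Fixed wooden chopping board 240 (x) by 170 (y) by 12 mm, origin at the centre of its underside. The carrot chunks start on it.
- switch (a joint): The juicer's on/off lever: 0 = off (leaning to the juicer's front, -x), 1.0 rad = fully over to the back (+x), on; above 0.8 counts as on. It stays where it is left and is moved with a light push. Its pivot axis is the juicer's y axis.
- switch_tip (a point): Tip of the on/off lever, which stands on a small block on top of the motor block, 115 mm to the left (+y) of the seat and hopper; the lever is about 50 mm long and its tip moves about 48 mm towards the juicer's +x from off to on.
- carrot1: Carrot chunk, loose, 14 g: a short round piece 20 mm tall, 23 mm diameter at the bottom, 25 at the top; origin at its middle, z along its own axis. It starts upright on the board. Between three and five of the five chunks are present (None at the start = absent).
- carrot2: Carrot chunk, loose, 14 g: a short round piece 20 mm tall, 23 mm diameter at the bottom, 25 at the top; origin at its middle, z along its own axis. It starts upright on the board. Between three and five of the five chunks are present (None at the start = absent).
- carrot3: Carrot chunk, loose, 14 g: a short round piece 20 mm tall, 23 mm diameter at the bottom, 25 at the top; origin at its middle, z along its own axis. It starts upright on the board. Between three and five of the five chunks are present (None at the start = absent).
- carrot4: Carrot chunk, loose, 14 g: a short round piece 20 mm tall, 23 mm diameter at the bottom, 25 at the top; origin at its middle, z along its own axis. It starts upright on the board. Between three and five of the five chunks are present (None at the start = absent).
- carrot5: Carrot chunk, loose, 14 g: a short round piece 20 mm tall, 23 mm diameter at the bottom, 25 at the top; origin at its middle, z along its own axis. It starts upright on the board. Between three and five of the five chunks are present (None at the start = absent).
- mug: Bystander: white mug, 76 mm diameter, 90 mm tall, handle at its +y; origin under its centre.
- jar: Bystander: storage jar, 72 mm diameter, 100 mm tall; origin under its centre.
- shaker: Bystander: small wooden pepper shaker, 40 mm diameter, 68 mm tall; origin under its centre.
- bowl: Bystander: shallow ceramic bowl, 110 mm diameter, 45 mm tall; origin under its centre.
- spoon: Bystander: spoon about 180 mm long, lying flat along its x.
Mind the look-alikes: they are no part of the job. Leave any yellow look-alike of the hopper alone. What is shaped like the jug but red is not meant.

How it is judged:
On the way, in this order (a step that is already met when the one before it is completed fails the run):
1. the hopper is seated on its pegs and let go, the switch still off (horizontal distance between hopper and seat below 0.004 m and z of hopper in the frame of seat between -0.004 and 0.004 m and angle between the y axis of hopper and the y axis of juicer, either way round below 0.1 rad and angle between hopper's own z axis and vertical below 0.06 rad and contact force between the fingers and hopper below 0.5 N and value of joint switch below 0.5 rad), for 0.3 s.
2. the jug is fully home under the head and every chunk is in the seated hopper, the switch still off (horizontal distance between hopper and seat below 0.004 m and z of hopper in the frame of seat between -0.004 and 0.004 m and angle between the y axis of hopper and the y axis of juicer, either way round below 0.1 rad and angle between each of hopper, jug's own z axis and vertical below 0.06 rad and x of jug in the frame of bay between -0.01 and 0.01 m and y of jug in the frame of bay between -0.017 and 0.017 m and height (world z) of jug below 0.006 m and horizontal distance between each of carrot1, carrot2, carrot3, carrot4, carrot5 and hopper below 0.032 m and z of carrot1 in the frame of hopper between 0.018 and 0.122 m and z of carrot2 in the frame of hopper between 0.018 and 0.122 m and z of carrot3 in the frame of hopper between 0.018 and 0.122 m and z of carrot4 in the frame of hopper between 0.018 and 0.122 m and z of carrot5 in the frame of hopper between 0.018 and 0.122 m and value of joint switch below 0.5 rad), for 0.3 s.
3. the lever is pushed over to on (value of joint switch above 0.8 rad), for 0.2 s.
At the end, for the whole second after the job is handed in: The hopper sits on its pegs (within 4 mm, level, square within 0.1 rad), the jug stands upright in the bay within 10 mm of fully home (17 mm sideways), every chunk present is inside the hopper, the lever is above 0.8 rad; hopper and jug at rest (horizontal distance between hopper and seat below 0.004 m and z of hopper in the frame of seat between -0.004 and 0.004 m and angle between the y axis of hopper and the y axis of juicer, either way round below 0.1 rad and angle between each of hopper, jug's own z axis and vertical below 0.06 rad and x of jug in the frame of bay between -0.01 and 0.01 m and y of jug in the frame of bay between -0.017 and 0.017 m and height (world z) of jug below 0.006 m and horizontal distance between each of carrot1, carrot2, carrot3, carrot4, carrot5 and hopper below 0.032 m and z of carrot1 in the frame of hopper between 0.018 and 0.122 m and z of carrot2 in the frame of hopper between 0.018 and 0.122 m and z of carrot3 in the frame of hopper between 0.018 and 0.122 m and z of carrot4 in the frame of hopper between 0.018 and 0.122 m and z of carrot5 in the frame of hopper between 0.018 and 0.122 m and value of joint switch above 0.8 rad and linear speed of each of hopper, jug below 0.02 m/s); the robot touches nothing.
It fails at once if the jug is tipped over (angle between jug's own z axis and vertical above 0.6 rad).
It fails at once if the hopper is tipped over (angle between hopper's own z axis and vertical above 0.6 rad).
It fails at once if another kitchen thing is pushed more than 60 mm away or knocked over (distance of any of mug, jar, shaker, bowl, spoon from where it was at the start of the episode above 0.06 m or angle between any of mug, jar, shaker, bowl's own z axis and vertical above 0.7 rad).
Of carrot1, carrot2, carrot3, carrot4, carrot5 only 3 to 5 are there at a start; the rules pass over those that are not, and their reading is None.
At some moment in a run one of carrot1, carrot2, carrot3, carrot4, carrot5 may be knocked a few centimetres aside while the robot is not near it.
It also fails if it takes over 210 s, if anything falls off the work surface, if the arm or the gripper's body presses on something with over 40 N, if the wrist force passes 120 N, or if a joint passes its speed limit or range.

## Robot

A 7-joint arm with a two-finger parallel gripper is mounted at the origin on the work surface. World frame = base frame: x ahead of the robot, y to its left, z up, the work surface at z = 0. Lengths are in m, angles in rad, forces in N, time in s.
With the tool pointing down it reaches from about 0.4 to 0.85 m from the base axis. Payload 10.4 kg.
Tool frame: the origin (TCP) lies at the very end of the fingers, on their centre line; the grasp point (between the pads) lies 19 mm behind it; z points along the fingers, y is the line along which they close (so a half turn about z gives the same grasp; the last joint's range is limited). The gripper opens to 85 mm and grips with 20 to 120 N. Pads are 22 mm wide; open, the fingers measure 114 mm over their backs; the gripper's body (76 mm by 85 mm) begins 54 mm behind the grasp point. The pads swing forward as they close: fully open they stand 13 mm farther back than shut.
Start: joints at [-1.254, 0.332, -0.065, 1.46, 0.022, 1.35, -0.088], TCP at [0.208, 0.589, 0.231] pointing down, gripper open.
Joint ranges: [-2.6, 2.6], [-0.5, 2.12], [-1.47, 1.34], [0.16, 2.42], [-1.27, 4.41], [0.06, 2.06], [-2.6, 2.6]. Speed limits (rad/s): [2.22, 2.22, 2.79, 2.79, 3.14, 3.14, 3.14].

## Interface

Orientations are given as a unit quaternion [x, y, z, w].
In Python, from workcell import * gives the robot as it stands. The module is installed in compiled form; this text tells all that it offers.
- The arm moves only by the tool carry_out, never from a script. Its argument "motion" is a list of rows, each an object with "xyz": the shift along the tool's x, y, z in m, a list of three; "angular": the turn, a rotation vector about the tool's x, y, z in degrees, a list of three. A call has 1 to 12 rows; each row is the pose to reach, as a shift and turn from the pose commanded when the call began, along the tool's axes at that moment; what a row does not reach only later rows make up. A row lasts 1/10 s, in which the tool goes at most 50 mm and 8.59 degrees, less where a joint would pass 70% of its speed; a pose out of reach is approached as far as the arm can. A call with a gripper value outside its range is refused whole. "hand" is the opening, from 0 (shut) to 1 (fully open), set as the call begins (left out, the last holds). The fingers move at their own pace and stop on an object; "grip_force" is the grip in N (left out, the last holds). Time passes only in rows, so rows that repeat a pose let the fingers close. It gives the time, the measured TCP pose, the force, the opening and the grip force at its end, in the units of the state.
- get_obs(): the state, without advancing time (a new reading comes with each control period).
- camera(name): name is "scene" or "top"; returns a dict with "img" (384x512x3 uint8, red, green, blue), "fx", "fy", "cx", "cy" (pixels), "k1" (the pictures are not rectified: a ray, as slopes to the right and down, at radius r is drawn at 1 + k1 r^2 times it, then the intrinsics apply), "extrinsics" (4x4, takes a point from camera to world coordinates). Camera axes: x right, y up, looking along -z (the intrinsics and any distortion apply to the point x, -y, -z); pixel columns grow to the right and rows downward; lengths in m; the calibration is good to about 2 mm. A picture is of the moment at which its call begins. There is no depth.
- hand_in(): hands the job in; it is judged then, once.
The state is a dict: "clock": time; "joint_pos": joint angles; "joint_velocities": joint speeds; "tau": joint torques, N m; "position": TCP position; "ee_rot": TCP orientation; "ft_force": force on the tool from outside, world axes, zero at the start; "torque": the same for the moment, N m; "grip_width": opening from 0.0 (shut) to 1.0 (fully open); "grasp_force": force on a finger pad.
Only numpy, scipy, OpenCV 4.12 (cv2) and the standard library are available. Lean on these libraries where they do the work, as an engineer would, in place of code of your own. Each camera call takes 0.05 s, during which the arm holds its last target. There are 200 camera calls.

## Working session

There is one attempt and no reset: what is moved stays moved. The work goes in short steps, Python scripts to look and compute and a tool call to move; the robot and the scene stay as the last step left them, time stands still between calls to the robot, and variables do not carry over. Pictures are saved under pics/ and viewed, at most 14 in all, crops included, and the job is handed in when it is done.

Besides the shell and the picture viewer there is one more tool, called after ">>>" as name([rows], argument=value, ...), one row to a line, values as JSON. carry_out: Moves the arm, as the interface text tells. Its arguments: {"type":"object","properties":{"motion":{"type":"array"},"hand":{"type":"number"},"grip_force":{"type":"number"}},"required":["motion"]}

```bash
mkdir -p pics
cat > h.py <<'E'
from workcell import *
import numpy as np, cv2
from scipy.spatial.transform import Rotation as R
def K(c): return np.array([[c['fx'],0,c['cx']],[0,c['fy'],c['cy']],[0,0,1.]]), np.array([c['k1'],0,0,0,0.])
def ray(c,uv):
    k,d=K(c); E=np.array(c['extrinsics'])
    p=cv2.undistortPoints(np.array(uv,float).reshape(-1,1,2),k,d).reshape(-1,2)
    v=np.c_[p[:,0],-p[:,1],-np.ones(len(p))]@E[:3,:3].T
    return E[:3,3],v
def onz(c,uv,z):
    o,v=ray(c,uv); return o+v*((z-o[2])/v[:,2])[:,None]
def proj(c,P):
    E=np.array(c['extrinsics']); q=(np.atleast_2d(P)-E[:3,3])@E[:3,:3]; q=q*[1,-1,-1]
    k,d=K(c); return cv2.projectPoints(q,np.zeros(3),np.zeros(3),k,d)[0].reshape(-1,2)
def save(c,f,box=None,s=1):
    im=c['img'][:,:,::-1]
    if box: im=im[box[1]:box[3],box[0]:box[2]]
    cv2.imwrite(f,cv2.resize(im,None,fx=s,fy=s,interpolation=cv2.INTER_CUBIC))
E
python3 - <<'E'
from h import *
import pickle
for n in('scene','top'):
    c=camera(n); save(c,f'pics/{n}0.png',None,1.5); pickle.dump(c,open(f'{n}0.pkl','wb'))
    print(n,c['fx'],c['k1'],np.round(c['extrinsics'],3).tolist())
o=get_obs();print(o)
E
```

```text
scene 494.1597626036063 0.005040777395429915 [[0.658, -0.572, 0.489, 1.205], [0.753, 0.502, -0.426, -0.566], [-0.002, 0.649, 0.761, 1.138], [0.0, 0.0, 0.0, 1.0]]
top 425.18096792564825 -0.07712054754321798 [[0.003, 0.997, -0.074, 0.432], [-1.0, 0.004, 0.018, 0.012], [0.018, 0.074, 0.997, 1.401], [0.0, 0.0, 0.0, 1.0]]
{'clock': 0.1, 'joint_pos': array([-1.25360283,  0.33284186, -0.06470228,  1.46084758,  0.02159645,
        1.34988364, -0.08849097]), 'joint_velocities': array([ 0.00091401, -0.00084912,  0.00123998, -0.00174819, -0.00053759,
        0.00029177,  0.00102317]), 'tau': array([ 1.19363180e-03, -6.26737404e+01,  4.92270605e-02, -3.92434144e+01,
        1.64564664e-02,  6.73448245e-03, -2.46412235e-06]), 'position': array([0.20819844, 0.58895597, 0.23057942]), 'ee_rot': array([ 1.69066059e-01,  9.85604512e-01, -6.37226133e-04, -8.28720368e-05]), 'ft_force': array([0.36817061, 0.92462136, 0.54087739]), 'torque': array([-0.00970266,  0.00320128,  0.01722859]), 'grasp_force': 0.0, 'grip_width': 1.000315515965409}
```

View pics/scene0.png

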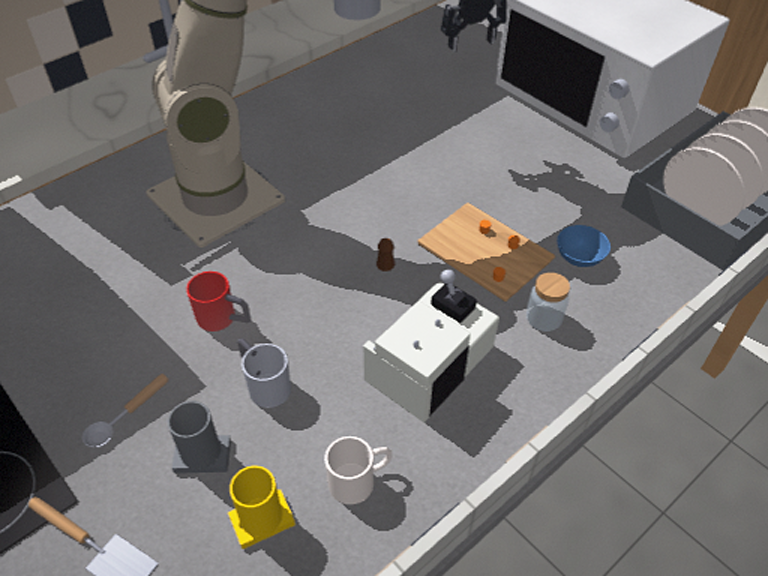

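View pics/top0.png

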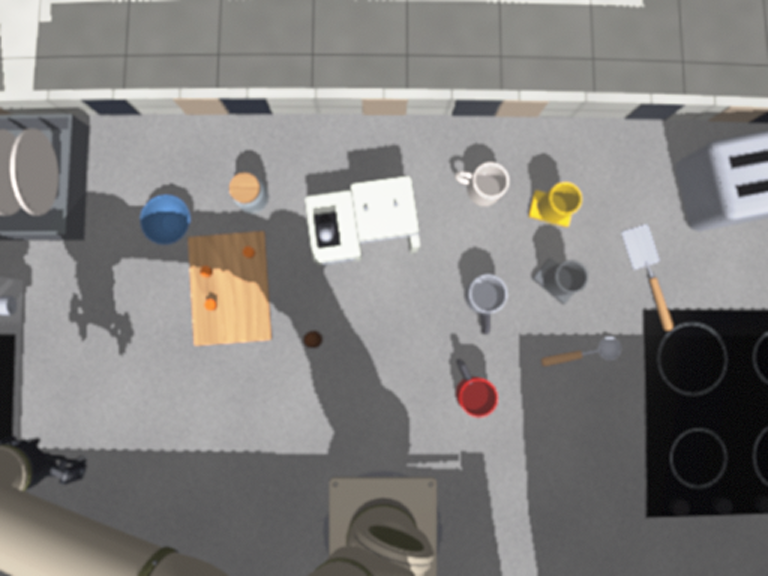

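The top view shows the juicer at about (360,220) and three chunks on the board at (248,252), (205,271) and (210,304), in 1.5x pixels.

- **Hopper candidates:** grey cup on a foot plate at (567,278) and a yellow one at (558,203). The grey one matches the description.
- **Jug candidates:** steel one with its handle to -x at (488,293) and a red one at (478,397). The steel one matches.

I'll confirm both in one enlarged crop.

Run:
```python
from h import *
import pickle
t=pickle.load(open('top0.pkl','rb'));s=pickle.load(open('scene0.pkl','rb'))
A=cv2.resize(t['img'][110:230,190:400,::-1],None,fx=3.8,fy=3.8,interpolation=cv2.INTER_CUBIC)[:, :798]
cv2.imwrite('pics/crop1.png',A)
B=cv2.resize(s['img'][170:370,100:340,::-1],None,fx=3,fy=3,interpolation=cv2.INTER_CUBIC)
cv2.imwrite('pics/crop2.png',B)
# carrots
for n,c in(('top',t),('scene',s)):
    hsv=cv2.cvtColor(c['img'],cv2.COLOR_RGB2HSV)
    m=cv2.inRange(hsv,(3,190,90),(16,255,255))
    k,l,st,ce=cv2.connectedComponentsWithStats(m)
    for i in range(1,k):
        if st[i,4]>8: print(n,st[i],ce[i].round(1),onz(c,[ce[i]],.024 if n=='scene' else .03).round(4))
```

```text
top [163 166   6   5  19] [165.3 167.7] [[0.6014 0.291  0.03  ]]
top [135 178   5   6  22] [137.  180.5] [[0.5594 0.3824 0.03  ]]
top [138 200   6   6  30] [140.4 202.6] [[0.4877 0.3698 0.03  ]]
scene [320 147   7   9  53] [322.8 150.8] [[0.4878 0.3708 0.024 ]]
scene [339 157   7   9  53] [341.8 160.8] [[0.559  0.3827 0.024 ]]
scene [329 178   7  10  57] [332.  182.3] [[0.6017 0.2911 0.024 ]]
```

View pics/crop1.png

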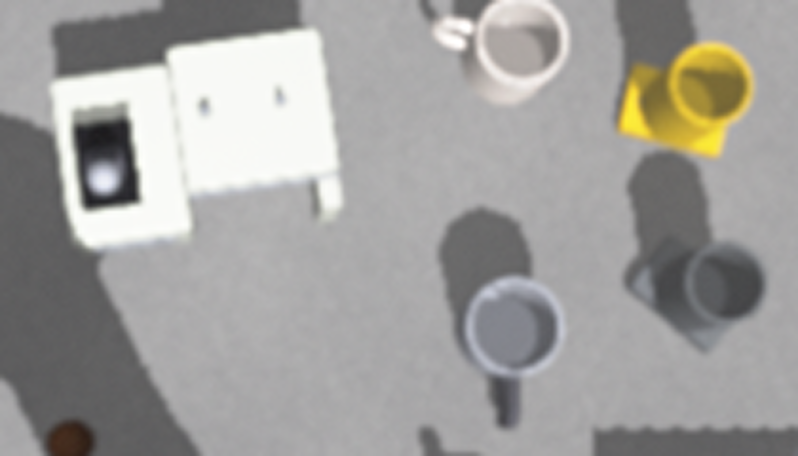

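View pics/crop2.png

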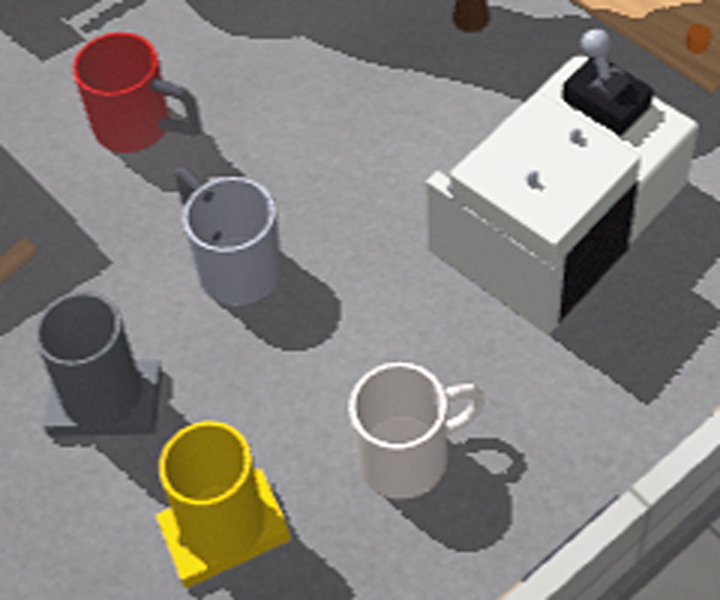

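The crop confirms the grey hopper, with its rim centre at crop (726,282) and its foot rotated by roughly 45°, and the steel jug, with its rim at crop (514,326) and handle pointing straight down the picture (-x). The yellow and red look-alikes stand clear of both. Next I triangulate the key points.

```bash
cat >> h.py <<'E'
def tri(ct,pt,cs,ps):
    o1,v1=ray(ct,[pt]);o2,v2=ray(cs,[ps]);v1=v1[0]/np.linalg.norm(v1[0]);v2=v2[0]/np.linalg.norm(v2[0])
    A=np.c_[v1,-v2];x=np.linalg.lstsq(A,o2-o1,rcond=None)[0]
    a,b=o1+v1*x[0],o2+v2*x[1];return (a+b)/2,np.linalg.norm(a-b)
E
python3 - <<'E'
from h import *
import pickle
t=pickle.load(open('top0.pkl','rb'));s=pickle.load(open('scene0.pkl','rb'))
T=lambda a:np.array([190,110])+(np.array(a)+.5)/3.8-.5
S=lambda a:np.array([100,170])+(np.array(a)+.5)/3-.5
for n,a,b in[('hrim',(726,282),(80,328)),('jugrim',(514,326),(230,214)),('pegL',(205,104),(578,137)),('pegR',(281,95),(533,180)),('tip',(103,178),(596,43))]:
    p,e=tri(t,T(a),s,S(b));print(n,p.round(4),round(e,4))
print('head',onz(t,[T(a) for a in[(168,48),(320,30),(338,172),(190,190)]],.14)[:,:2].round(4).tolist())
print('foot top',onz(t,[T(a) for a in[(627,283),(668,238),(706,352)]],.018)[:,:2].round(4).tolist())
print('foot sc',onz(s,[S(a) for a in[(47,426),(154,425),(160,364)]],.018)[:,:2].round(4).tolist())
print('hrim at z',onz(t,[T((726,282))],.123),onz(s,[S((80,328))],.123))
print('jrim at z',onz(t,[T((514,326))],.09),onz(s,[S((230,214))],.09), 'handle',onz(t,[T((509,415))],.08))
E
```

```text
hrim [ 0.5443 -0.3825  0.1221] 0.002
jugrim [ 0.5101 -0.2167  0.0882] 0.001
pegL [0.68   0.0351 0.1476] 0.0005
pegR [ 0.6877 -0.0247  0.1467] 0.0006
tip [0.6197 0.1141 0.1596] 0.0012
head [[0.7265, 0.065], [0.7419, -0.0556], [0.6279, -0.0698], [0.613, 0.0468]]
foot top [[0.5516, -0.3283], [0.591, -0.365], [0.4919, -0.3968]]
foot sc [[0.5403, -0.434], [0.5982, -0.3665], [0.5532, -0.3304]]
hrim at z [[ 0.54368011 -0.38310161  0.123     ]] [[ 0.54555829 -0.38192146  0.123     ]]
jrim at z [[ 0.50970797 -0.21681094  0.09      ]] [[ 0.51159201 -0.21691558  0.09      ]] handle [[ 0.437204   -0.21384289  0.08      ]]
```

```bash
cat >> h.py <<'E'
def go(x,y,z,yaw=None,verbose=1):
    "print shift (m) and turn (deg) in tool axes to have TCP at x,y,z, pointing down, closing line (tool y) at yaw deg"
    o=get_obs(); r=R.from_quat(o['ee_rot']); M=r.as_matrix()
    cur=np.degrees(np.arctan2(M[1,1],M[0,1]))
    if yaw is None: yaw=cur
    d=(yaw-cur+90)%180-90; a=np.radians(cur+d); Y=np.array([np.cos(a),np.sin(a),0]);Z=np.array([0,0,-1.])
    T=R.from_matrix(np.c_[np.cross(Y,Z),Y,Z])
    s=M.T@(np.array([x,y,z])-o['position'])
    print('shift',s.round(4).tolist(),'turn',np.degrees((r.inv()*T).as_rotvec()).round(2).tolist(),'pos',o['position'].round(4),'yaw',cur.round(1),'j7',o['joint_pos'][6].round(2),'t',o['clock'])
E
python3 -c "
from h import *
go(.55,.15,.28,15)"
python3 - <<'E'
from h import *
import pickle
t=pickle.load(open('top0.pkl','rb'));s=pickle.load(open('scene0.pkl','rb'))
a=cv2.resize(t['img'][118:170,215:285,::-1],None,fx=8,fy=8,interpolation=cv2.INTER_CUBIC)
b=cv2.resize(s['img'][175:245,250:335,::-1],None,fx=8,fy=8,interpolation=cv2.INTER_CUBIC)
g=cv2.cvtColor(t['img'],cv2.COLOR_RGB2GRAY).astype(int)
print(g[130:142,240:268])
g=cv2.cvtColor(s['img'],cv2.COLOR_RGB2GRAY).astype(int)
print(g[208:236,272:298])
E
```

```text
shift [-0.4686, -0.3, -0.049] turn [-0.07, 0.04, 55.53] pos [0.2082 0.589  0.2306] yaw 70.5 j7 -0.09 t 0.1
[[248 248 248 248 248 248 248 248 248 248 248 248 248 248 248 248 248 248
  248 248 248 248 248 248 248 248 248 248]
 [248 248 248 248 248 248 248 248 248 248 248 248 248 248 248 248 248 248
  248 248 248 247 246 245 247 248 248 247]
 [248 248 248 248 248 248 248 248 248 248 248 248 248 248 248 248 248 248
  248 248 248 246 235 231 242 248 248 248]
 [248 248 249 248 249 248 248 248 248 248 248 248 248 248 248 248 248 248
  248 248 248 245 220 206 232 246 248 248]
 [249 248 247 245 246 248 248 248 248 248 248 248 248 248 248 248 248 248
  248 248 249 243 215 184 217 241 247 248]
 [249 247 237 225 228 243 248 248 248 248 248 248 248 248 248 248 248 248
  248 248 249 243 216 185 205 233 245 248]
 [249 243 219 182 199 236 248 249 248 248 248 248 248 248 248 248 248 248
  248 248 249 244 221 197 207 231 244 248]
 [247 237 199 164 184 230 247 249 248 248 248 248 248 248 248 248 248 248
  248 248 248 246 232 219 224 239 246 248]
 [248 239 206 178 190 225 244 248 248 248 248 248 248 248
[... 2764 characters left out ...]
40 240 240
  239 239 240 240 240 240 240 240]
 [240 241 241 205 102 103  96 180 250 243 240 240 240 240 240 240 240 240
  240 240 240 240 240 240 240 240]
 [241 242 243 230 122  97 105 123 188 248 242 241 240 240 240 240 240 240
  240 240 240 239 240 239 240 240]
 [241 241 243 246 231 120 129 127 121 184 243 241 240 239 240 240 241 240
  240 240 240 240 240 240 240 241]
 [241 240 241 242 245 248 251 230 183 247 242 240 240 240 240 240 240 240
  240 240 240 241 239 240 241 240]
 [241 240 241 240 241 242 243 244 244 242 241 240 240 240 240 239 240 241
  240 240 240 240 240 241 240 241]
 [241 241 241 241 241 241 241 241 241 241 241 240 240 239 241 240 240 240
  240 240 240 240 240 240 240 241]]
```

>>> carry_out([
  {"xyz":[-0.469,-0.3,-0.049],"angular":[0,0,55.5]},
  {"xyz":[-0.469,-0.3,-0.049],"angular":[0,0,55.5]},
  {"xyz":[-0.469,-0.3,-0.049],"angular":[0,0,55.5]},
  {"xyz":[-0.469,-0.3,-0.049],"angular":[0,0,55.5]},
  {"xyz":[-0.469,-0.3,-0.049],"angular":[0,0,55.5]},
  {"xyz":[-0.469,-0.3,-0.049],"angular":[0,0,55.5]},
  {"xyz":[-0.469,-0.3,-0.049],"angular":[0,0,55.5]},
  {"xyz":[-0.469,-0.3,-0.049],"angular":[0,0,55.5]},
  {"xyz":[-0.469,-0.3,-0.049],"angular":[0,0,55.5]},
  {"xyz":[-0.469,-0.3,-0.049],"angular":[0,0,55.5]},
  {"xyz":[-0.469,-0.3,-0.049],"angular":[0,0,55.5]},
  {"xyz":[-0.469,-0.3,-0.049],"angular":[0,0,55.5]},
], hand=1, grip_force=40)

```text
clock: 1.3
position: [0.5533, 0.1435, 0.2806]
ee_rot: [0.612, 0.791, -0.0, 0.001]
ft_force: [-0.3, 0.2, -0.2]
grip_width: 1.003
grasp_force: 0.0
```

Run:
```python
from h import *
import pickle
t=pickle.load(open('top0.pkl','rb'));s=pickle.load(open('scene0.pkl','rb'))
for n,z in(('L',(291.6,214.8)),('R',(277.2,229.4))): print(n,onz(s,[z],.147).round(4))
for n,z in(('L',(243.4,136.9)),('R',(263.4,134.5))): print(n,onz(t,[z],.147).round(4))
go(.5455,-.3825,.25,-40.5)
```

```text
L [[0.677 0.035 0.147]]
R [[ 0.6868 -0.0249  0.147 ]]
L [[0.6806 0.0358 0.147 ]]
R [[ 0.6882 -0.024   0.147 ]]
shift [-0.5071, -0.1398, 0.0318] turn [0.12, 0.11, 55.05] pos [0.5533 0.1435 0.2806] yaw 14.6 j7 -0.02 t 1.3
```

>>> carry_out([
  {"xyz":[-0.507,-0.14,0.032],"angular":[0,0,55]},
  {"xyz":[-0.507,-0.14,0.032],"angular":[0,0,55]},
  {"xyz":[-0.507,-0.14,0.032],"angular":[0,0,55]},
  {"xyz":[-0.507,-0.14,0.032],"angular":[0,0,55]},
  {"xyz":[-0.507,-0.14,0.032],"angular":[0,0,55]},
  {"xyz":[-0.507,-0.14,0.032],"angular":[0,0,55]},
  {"xyz":[-0.507,-0.14,0.032],"angular":[0,0,55]},
  {"xyz":[-0.507,-0.14,0.032],"angular":[0,0,55]},
  {"xyz":[-0.507,-0.14,0.032],"angular":[0,0,55]},
  {"xyz":[-0.507,-0.14,0.032],"angular":[0,0,55]},
  {"xyz":[-0.507,-0.14,0.032],"angular":[0,0,55]},
  {"xyz":[-0.507,-0.14,0.032],"angular":[0,0,55]},
])

```text
clock: 2.5
position: [0.5443, -0.3803, 0.247]
ee_rot: [0.908, 0.42, -0.002, 0.0]
ft_force: [1.1, -0.0, -0.0]
grip_width: 1.003
grasp_force: 0.0
```

Run:
```python
from h import *
go(.5455,-.3825,.085,-40.5)
```

```text
shift [-0.0004, 0.0025, 0.162] turn [-0.07, 0.17, 0.17] pos [ 0.5443 -0.3803  0.247 ] yaw -40.3 j7 0.07 t 2.5
```

>>> carry_out([
  {"xyz":[0,0.0025,0.05],"angular":[0,0,0]},
  {"xyz":[0,0.0025,0.08],"angular":[0,0,0]},
  {"xyz":[0,0.0025,0.11],"angular":[0,0,0]},
  {"xyz":[0,0.0025,0.125],"angular":[0,0,0]},
  {"xyz":[0,0.0025,0.14],"angular":[0,0,0]},
  {"xyz":[0,0.0025,0.155],"angular":[0,0,0]},
  {"xyz":[0,0.0025,0.162],"angular":[0,0,0]},
  {"xyz":[0,0.0025,0.162],"angular":[0,0,0]},
])

```text
clock: 3.3
position: [0.5486, -0.3772, 0.0857]
ee_rot: [0.906, 0.423, -0.0, -0.0]
ft_force: [-0.1, 0.3, 0.5]
grip_width: 1.002
grasp_force: 0.0
```

>>> carry_out([
  {"xyz":[0,0,0],"angular":[0,0,0]},
  {"xyz":[0,0,0],"angular":[0,0,0]},
  {"xyz":[0,0,0],"angular":[0,0,0]},
  {"xyz":[0,0,0],"angular":[0,0,0]},
  {"xyz":[0,0,0],"angular":[0,0,0]},
  {"xyz":[0,0,0],"angular":[0,0,0]},
  {"xyz":[0,0,0],"angular":[0,0,0]},
  {"xyz":[0,0,0],"angular":[0,0,0]},
  {"xyz":[0,0,0],"angular":[0,0,0]},
  {"xyz":[0,0,0],"angular":[0,0,0]},
], hand=0, grip_force=40)

```text
clock: 4.3
position: [0.549, -0.3777, 0.0875]
ee_rot: [0.906, 0.423, 0.0, 0.0]
ft_force: [-2.7, 0.9, 6.7]
grip_width: 0.768
grasp_force: 45.4
```

>>> carry_out([
  {"xyz":[0,0,0],"angular":[0,0,0]},
  {"xyz":[0,0,0],"angular":[0,0,0]},
  {"xyz":[0,0,0],"angular":[0,0,0]},
  {"xyz":[0,0,0],"angular":[0,0,0]},
  {"xyz":[0,0,0],"angular":[0,0,0]},
  {"xyz":[0,0,0],"angular":[0,0,0]},
  {"xyz":[0,0,0],"angular":[0,0,0]},
  {"xyz":[0,0,0],"angular":[0,0,0]},
], hand=1)

```text
clock: 5.1
position: [0.5487, -0.3775, 0.0863]
ee_rot: [0.906, 0.423, 0.0, -0.0]
ft_force: [-0.0, 0.5, -0.2]
grip_width: 0.995
grasp_force: 0.0
```

Run:
```python
from h import *
import pickle
go(.5455,-.3825,.085,-40.5)
c=camera('scene'); save(c,'pics/s1.png',(70,215,230,335),5)
```

```text
shift [-0.0059, 0.0008, 0.0013] turn [-0.0, -0.0, 0.53] pos [ 0.5487 -0.3775  0.0863] yaw -40.0 j7 0.13 t 5.1
```

View pics/s1.png

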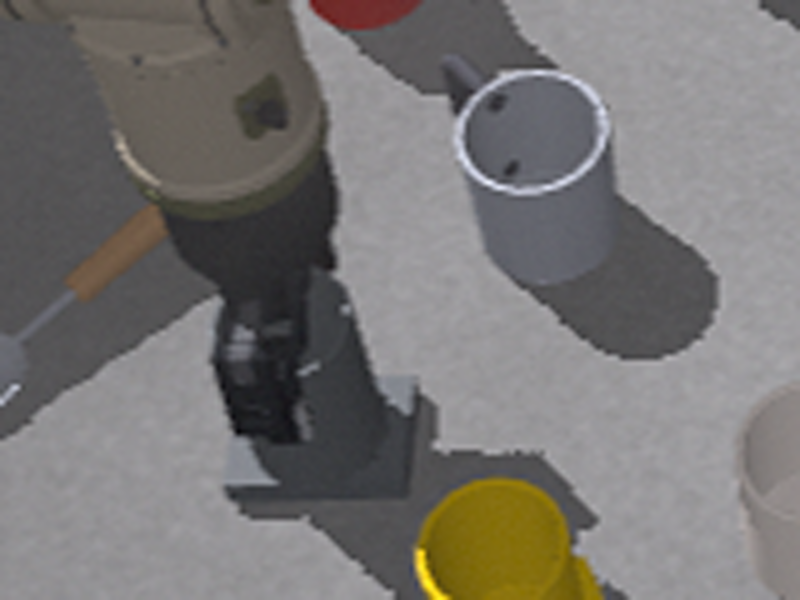

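The hopper still stands upright with its foot at crop (225..417, 378..495). The grip was about 6 mm off-centre, so I centre it and grip again.

>>> carry_out([
  {"xyz":[-0.006,0.0005,0],"angular":[0,0,0.5]},
  {"xyz":[-0.006,0.0005,0],"angular":[0,0,0.5]},
  {"xyz":[-0.006,0.0005,0],"angular":[0,0,0.5]},
  {"xyz":[-0.006,0.0005,0],"angular":[0,0,0.5]},
])

```text
clock: 5.55
position: [0.5452, -0.3823, 0.0862]
ee_rot: [0.908, 0.419, 0.0, -0.0]
ft_force: [-0.3, -0.0, 0.1]
grip_width: 1.003
grasp_force: 0.0
```

>>> carry_out([
  {"xyz":[0,0,0],"angular":[0,0,0]},
  {"xyz":[0,0,0],"angular":[0,0,0]},
  {"xyz":[0,0,0],"angular":[0,0,0]},
  {"xyz":[0,0,0],"angular":[0,0,0]},
  {"xyz":[0,0,0],"angular":[0,0,0]},
  {"xyz":[0,0,0],"angular":[0,0,0]},
  {"xyz":[0,0,0],"angular":[0,0,0]},
  {"xyz":[0,0,0],"angular":[0,0,0]},
], hand=0, grip_force=40)

```text
clock: 6.35
position: [0.5452, -0.3822, 0.0865]
ee_rot: [0.908, 0.419, 0.0, -0.0]
ft_force: [-1.6, 2.2, 5.5]
grip_width: 0.769
grasp_force: 45.4
```

>>> carry_out([
  {"xyz":[0,0,-0.02],"angular":[0,0,0]},
  {"xyz":[0,0,-0.05],"angular":[0,0,0]},
  {"xyz":[0,0,-0.09],"angular":[0,0,0]},
  {"xyz":[0,0,-0.13],"angular":[0,0,0]},
  {"xyz":[0,0,-0.17],"angular":[0,0,0]},
  {"xyz":[0,0,-0.2],"angular":[0,0,0]},
  {"xyz":[0,0,-0.215],"angular":[0,0,0]},
  {"xyz":[0,0,-0.215],"angular":[0,0,0]},
  {"xyz":[0,0,-0.215],"angular":[0,0,0]},
  {"xyz":[0,0,-0.215],"angular":[0,0,0]},
])

```text
clock: 7.35
position: [0.5449, -0.3818, 0.2989]
ee_rot: [0.908, 0.419, -0.001, -0.001]
ft_force: [-1.4, -0.3, -2.2]
grip_width: 0.77
grasp_force: 46.0
```

Run:
```python
from h import *
go(.683,.0055,.30,7.5)
```

```text
shift [0.3843, -0.1463, -0.0008] turn [-0.18, -0.05, -47.96] pos [ 0.5449 -0.3818  0.2989] yaw -40.5 j7 0.06 t 7.35
```

>>> carry_out([
  {"xyz":[0.03,-0.012,0],"angular":[0,0,-4]},
  {"xyz":[0.07,-0.027,0],"angular":[0,0,-9]},
  {"xyz":[0.11,-0.042,0],"angular":[0,0,-14]},
  {"xyz":[0.15,-0.057,0],"angular":[0,0,-19]},
  {"xyz":[0.19,-0.072,0],"angular":[0,0,-24]},
  {"xyz":[0.23,-0.088,0],"angular":[0,0,-29]},
  {"xyz":[0.27,-0.103,0],"angular":[0,0,-34]},
  {"xyz":[0.31,-0.118,0],"angular":[0,0,-39]},
  {"xyz":[0.345,-0.131,0],"angular":[0,0,-44]},
  {"xyz":[0.37,-0.141,0],"angular":[0,0,-47]},
  {"xyz":[0.384,-0.146,0],"angular":[0,0,-48]},
  {"xyz":[0.384,-0.146,0],"angular":[0,0,-48]},
])

```text
clock: 8.55
position: [0.6836, 0.0063, 0.3001]
ee_rot: [0.659, 0.753, -0.0, -0.001]
ft_force: [0.0, -0.5, -2.7]
grip_width: 0.772
grasp_force: 46.3
```

>>> carry_out([
  {"xyz":[0,0,0],"angular":[0,0,0]},
  {"xyz":[0,0,0],"angular":[0,0,0]},
  {"xyz":[0,0,0],"angular":[0,0,0]},
])

```text
clock: 8.85
position: [0.6831, 0.0025, 0.3016]
ee_rot: [0.66, 0.751, -0.0, 0.0]
ft_force: [-0.3, -0.6, -3.2]
grip_width: 0.767
grasp_force: 46.3
```

Run:
```python
from h import *
import pickle
go(.683,.0055,.245,7.5)
c=camera('scene'); save(c,'pics/s2.png',(225,110,345,290),4.2)
pickle.dump(c,open('scene2.pkl','wb')); pickle.dump(camera('top'),open('top2.pkl','wb'))
```

```text
shift [0.003, 0.0002, 0.0566] turn [0.02, 0.02, -0.14] pos [0.6831 0.0025 0.3016] yaw 7.4 j7 0.2 t 8.85
```

View pics/s2.png

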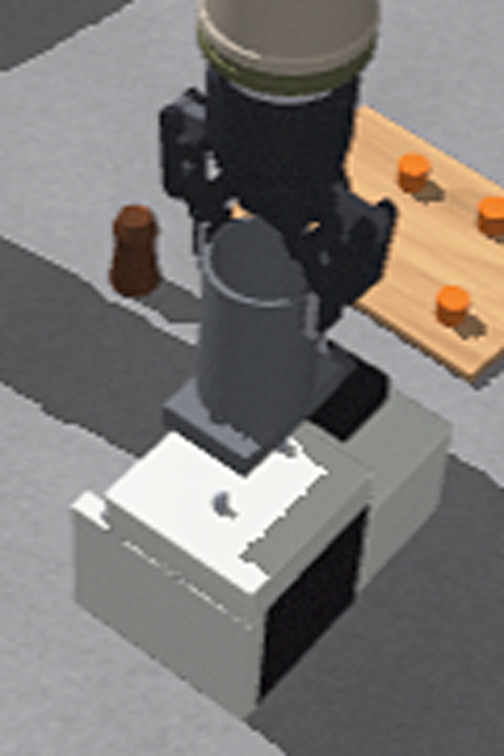

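The hopper hangs upright over the head, level with the pegs; foot corners are at crop (165,408), (245,473) and (357,360). Now its pose relative to the pegs.

Run:
```python
from h import *
import pickle
s=pickle.load(open('scene2.pkl','rb'));t=pickle.load(open('top2.pkl','rb'))
S=lambda a:np.array([225,110])+(np.array(a)+.5)/4.2-.5
print('bot',onz(s,[S(a) for a in[(165,424),(245,473)]],.215)[:,:2].round(4).tolist())
print('top',onz(s,[S(a) for a in[(165,407),(243,446),(357,360)]],.233)[:,:2].round(4).tolist())
print('peg',onz(s,[S((221,503))],.147)[:,:2].round(4))
# predicted corners if hopper centred at TCP, yaw 7.4
a=np.radians(7.4);c=np.array([.6831,.0025])
for dx,dy in((-30,-45),(30,-45),(30,45)):
    q=c+np.array([dx*np.cos(a)-dy*np.sin(a),dx*np.sin(a)+dy*np.cos(a)])/1000
    print('pred',dx,dy,q.round(4),(proj(s,[*q,.215])[0]-[225,110])*4.2,(proj(s,[*q,.233])[0]-[225,110])*4.2)
save(t,'pics/t2.png',(200,90,300,180),6)
```

```text
bot [[0.66, -0.0473], [0.716, -0.0373]]
top [[0.6614, -0.049], [0.711, -0.0353], [0.7083, 0.0579]]
peg [[ 0.6869 -0.0248]]
pred -30 -45 [ 0.6591 -0.046 ] [164.0839548  420.43481051] [164.71382303 400.36975067]
pred 30 -45 [ 0.7186 -0.0383] [245.47405084 475.14732999] [247.08538079 455.28223351]
pred 30 45 [0.7071 0.051 ] [342.66271094 383.34399424] [345.32938109 363.15307107]
```

View pics/t2.png

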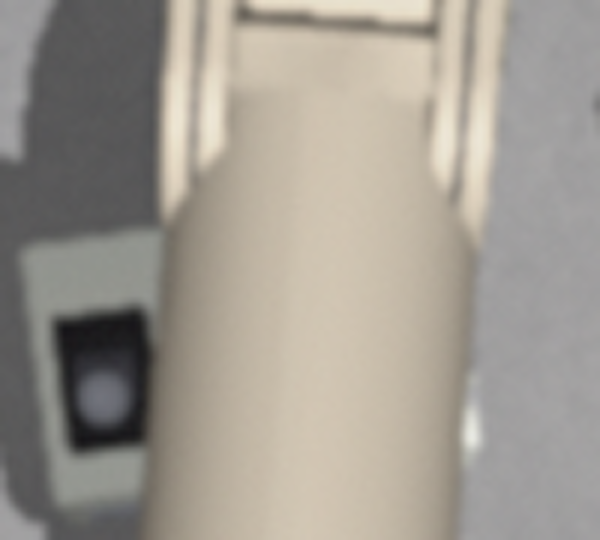

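>>> carry_out([
  {"xyz":[0.003,0.001,0.02],"angular":[0,0,0]},
  {"xyz":[0.003,0.001,0.04],"angular":[0,0,0]},
  {"xyz":[0.003,0.001,0.05],"angular":[0,0,0]},
  {"xyz":[0.003,0.001,0.055],"angular":[0,0,0]},
  {"xyz":[0.003,0.001,0.055],"angular":[0,0,0]},
  {"xyz":[0.003,0.001,0.055],"angular":[0,0,0]},
])

```text
clock: 9.55
position: [0.6843, 0.0074, 0.2473]
ee_rot: [0.659, 0.752, 0.0, 0.0]
ft_force: [0.5, -0.5, -2.8]
grip_width: 0.768
grasp_force: 46.2
```

Run:
```python
from h import *
go(.684,.0055,.236,7.5)
c=camera('scene'); save(c,'pics/s3.png',(235,150,345,260),5.4)
```

```text
shift [-0.0019, -0.0006, 0.0113] turn [0.07, 0.01, 0.02] pos [0.6843 0.0074 0.2473] yaw 7.5 j7 0.2 t 9.55
```

View pics/s3.png

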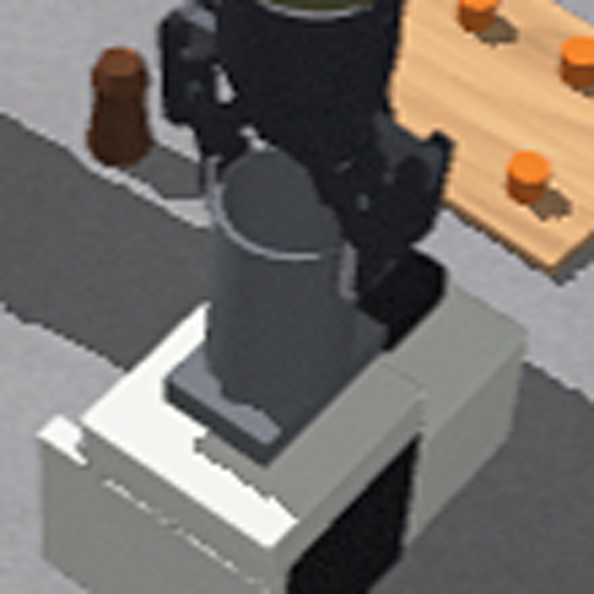

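The foot hovers just above the head and covers the pegs. I trim 2 mm and lower slowly.

>>> carry_out([
  {"xyz":[-0.002,0,0],"angular":[0,0,0]},
  {"xyz":[-0.002,0,0.003],"angular":[0,0,0]},
  {"xyz":[-0.002,0,0.006],"angular":[0,0,0]},
  {"xyz":[-0.002,0,0.008],"angular":[0,0,0]},
  {"xyz":[-0.002,0,0.01],"angular":[0,0,0]},
  {"xyz":[-0.002,0,0.012],"angular":[0,0,0]},
  {"xyz":[-0.002,0,0.012],"angular":[0,0,0]},
])

```text
clock: 10.3
position: [0.6836, 0.0067, 0.2358]
ee_rot: [0.659, 0.752, 0.001, -0.001]
ft_force: [-7.5, 3.4, 10.8]
grip_width: 0.768
grasp_force: 48.5
```

>>> carry_out([
  {"xyz":[0.001,-0.002,0],"angular":[0,0,0]},
  {"xyz":[0.001,-0.002,0],"angular":[0,0,0]},
  {"xyz":[0.001,-0.002,0],"angular":[0,0,0]},
  {"xyz":[0.001,-0.002,0],"angular":[0,0,0]},
])

```text
clock: 10.7
position: [0.6819, 0.0069, 0.2339]
ee_rot: [0.659, 0.752, -0.0, -0.001]
ft_force: [-2.8, 2.0, -0.9]
grip_width: 0.771
grasp_force: 46.7
```

Forces drop away, so the pegs are entering. I follow through downwards.

>>> carry_out([
  {"xyz":[0.0005,-0.001,0.002],"angular":[0,0,0]},
  {"xyz":[0.0005,-0.001,0.004],"angular":[0,0,0]},
  {"xyz":[0.0005,-0.001,0.006],"angular":[0,0,0]},
  {"xyz":[0.0005,-0.001,0.006],"angular":[0,0,0]},
])

```text
clock: 11.1
position: [0.681, 0.0069, 0.2278]
ee_rot: [0.659, 0.752, -0.0, -0.0]
ft_force: [-0.4, 2.9, -3.7]
grip_width: 0.767
grasp_force: 46.3
```

>>> carry_out([
  {"xyz":[0.0005,0,0.001],"angular":[0,0,0]},
  {"xyz":[0.0005,0,0.002],"angular":[0,0,0]},
  {"xyz":[0.0005,0,0.003],"angular":[0,0,0]},
  {"xyz":[0.0005,0,0.003],"angular":[0,0,0]},
])

```text
clock: 11.5
position: [0.681, 0.0073, 0.2265]
ee_rot: [0.659, 0.752, 0.0, 0.0]
ft_force: [-5.1, 2.3, 6.6]
grip_width: 0.767
grasp_force: 47.3
```

The contact height of 0.2265 is the predicted seated height. Release and lift clear.

>>> carry_out([
  {"xyz":[0,0,0],"angular":[0,0,0]},
  {"xyz":[0,0,0],"angular":[0,0,0]},
  {"xyz":[0,0,0],"angular":[0,0,0]},
  {"xyz":[0,0,0],"angular":[0,0,0]},
  {"xyz":[0,0,0],"angular":[0,0,0]},
  {"xyz":[0,0,0],"angular":[0,0,0]},
  {"xyz":[0,0,-0.02],"angular":[0,0,0]},
  {"xyz":[0,0,-0.05],"angular":[0,0,0]},
  {"xyz":[0,0,-0.09],"angular":[0,0,0]},
  {"xyz":[0,0,-0.12],"angular":[0,0,0]},
  {"xyz":[0,0,-0.12],"angular":[0,0,0]},
], hand=1)

```text
clock: 12.6
position: [0.6822, 0.0068, 0.3504]
ee_rot: [0.659, 0.752, 0.002, 0.003]
ft_force: [0.1, -0.8, -0.2]
grip_width: 1.003
grasp_force: 0.0
```

Run:
```python
from h import *
import pickle
go(.434,-.214,.22,90)
c=camera('scene'); save(c,'pics/s4.png',(170,130,345,260),4.5); pickle.dump(c,open('scene4.pkl','wb'))
```

```text
shift [-0.1863, -0.276, 0.1285] turn [0.31, 0.33, -82.47] pos [0.6822 0.0068 0.3504] yaw 7.5 j7 0.19 t 12.6
```

View pics/s4.png

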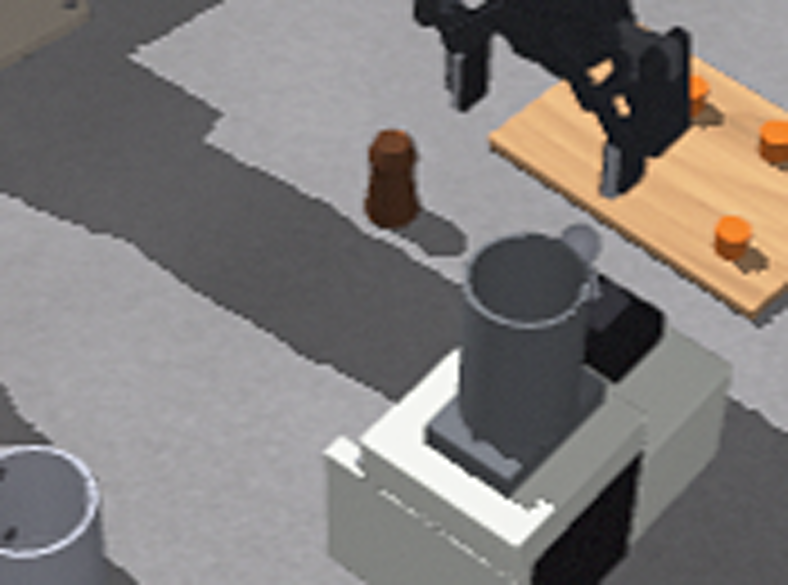

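The hopper sits flush on the pegs and is upright (foot crop (430..605, 380..490)), and the lever stands undisturbed behind the cup. Next, the jug by its handle.

>>> carry_out([
  {"xyz":[-0.01,-0.02,0],"angular":[0,0,8]},
  {"xyz":[-0.03,-0.05,0],"angular":[0,0,16]},
  {"xyz":[-0.055,-0.085,0.02],"angular":[0,0,24]},
  {"xyz":[-0.08,-0.12,0.05],"angular":[0,0,33]},
  {"xyz":[-0.105,-0.155,0.08],"angular":[0,0,41]},
  {"xyz":[-0.13,-0.195,0.1],"angular":[0,0,49]},
  {"xyz":[-0.155,-0.23,0.12],"angular":[0,0,58]},
  {"xyz":[-0.175,-0.26,0.135],"angular":[0,0,66]},
  {"xyz":[-0.186,-0.277,0.148],"angular":[0,0,74]},
  {"xyz":[-0.186,-0.277,0.148],"angular":[0,0,82]},
  {"xyz":[-0.186,-0.277,0.148],"angular":[0,0,90]},
  {"xyz":[-0.186,-0.277,0.148],"angular":[0,0,98]},
])

```text
clock: 13.85
position: [0.4299, -0.2131, 0.1961]
ee_rot: [1.0, -0.007, -0.001, -0.0]
ft_force: [-0.0, -0.3, -0.6]
grip_width: 0.996
grasp_force: 0.0
```

>>> carry_out([
  {"xyz":[0,0,0],"angular":[0,0,2]},
  {"xyz":[0,0,0],"angular":[0,0,2]},
  {"xyz":[0,0,0],"angular":[0,0,2]},
  {"xyz":[0,0,0],"angular":[0,0,2]},
  {"xyz":[0,0,0],"angular":[0,0,2]},
])

```text
clock: 14.35
position: [0.4307, -0.2134, 0.1971]
ee_rot: [1.0, -0.021, -0.0, -0.0]
ft_force: [-0.6, 0.7, -0.0]
grip_width: 0.998
grasp_force: 0.0
```

Run:
```python
from h import *
go(.4324,-.2136,.032,-92.4)
```

```text
shift [0.0018, 0.0002, 0.1651] turn [-0.01, 0.01, -0.03] pos [ 0.4307 -0.2134  0.1971] yaw -92.4 j7 -1.23 t 14.35
```

>>> carry_out([
  {"xyz":[0.002,0,0.04],"angular":[0,0,0]},
  {"xyz":[0.002,0,0.08],"angular":[0,0,0]},
  {"xyz":[0.002,0,0.11],"angular":[0,0,0]},
  {"xyz":[0.002,0,0.135],"angular":[0,0,0]},
  {"xyz":[0.002,0,0.155],"angular":[0,0,0]},
  {"xyz":[0.002,0,0.163],"angular":[0,0,0]},
  {"xyz":[0.002,0,0.163],"angular":[0,0,0]},
  {"xyz":[0.002,0,0.163],"angular":[0,0,0]},
])

```text
clock: 15.15
position: [0.4333, -0.2138, 0.0351]
ee_rot: [1.0, -0.022, 0.0, 0.0]
ft_force: [-0.4, 0.6, -0.4]
grip_width: 0.999
grasp_force: 0.0
```

>>> carry_out([
  {"xyz":[0,0,0],"angular":[0,0,0]},
  {"xyz":[0,0,0],"angular":[0,0,0]},
  {"xyz":[0,0,0],"angular":[0,0,0]},
  {"xyz":[0,0,0],"angular":[0,0,0]},
  {"xyz":[0,0,0],"angular":[0,0,0]},
  {"xyz":[0,0,0],"angular":[0,0,0]},
  {"xyz":[0,0,0],"angular":[0,0,0]},
  {"xyz":[0,0,0],"angular":[0,0,0]},
  {"xyz":[0,0,0],"angular":[0,0,0]},
  {"xyz":[0,0,0],"angular":[0,0,0]},
], hand=0, grip_force=50)

```text
clock: 16.15
position: [0.4327, -0.2135, 0.0344]
ee_rot: [1.0, -0.022, -0.0, -0.0]
ft_force: [-3.3, 0.7, 5.3]
grip_width: 0.125
grasp_force: 48.6
```

Run:
```python
from h import *
go(.564-.12,-.008-.0157,.034,-82.5)
c=camera('scene'); save(c,'pics/s5.png',(100,180,260,300),5)
```

```text
shift [0.0031, -0.1901, 0.0004] turn [-0.02, 0.01, -9.97] pos [ 0.4327 -0.2135  0.0344] yaw -92.5 j7 -1.01 t 16.15
```

View pics/s5.png

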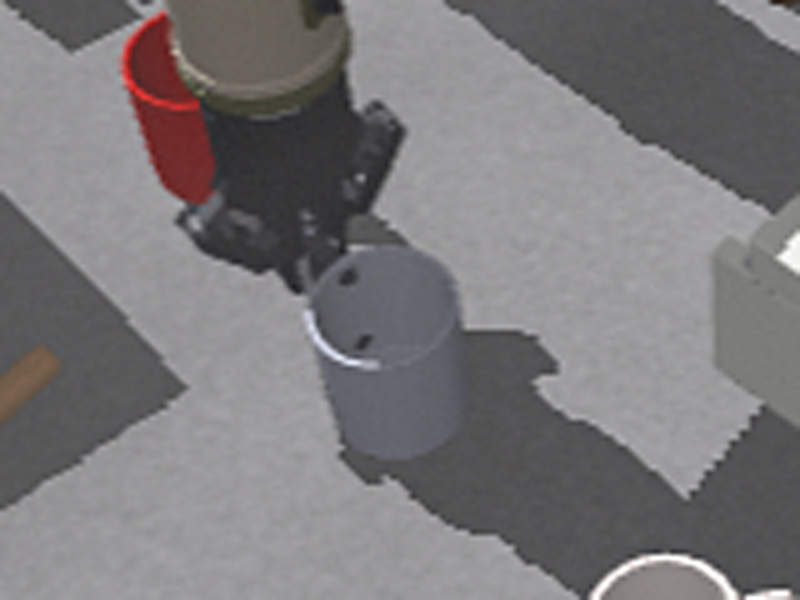

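The jug is held by its handle (opening 10.6 mm) and upright. I slide it in front of the bay and turn it square.

>>> carry_out([
  {"xyz":[0,-0.01,-0.001],"angular":[0,0,-0.5]},
  {"xyz":[0,-0.028,-0.001],"angular":[0,0,-1.5]},
  {"xyz":[0.001,-0.046,-0.001],"angular":[0,0,-2.5]},
  {"xyz":[0.001,-0.064,-0.001],"angular":[0,0,-3.5]},
  {"xyz":[0.001,-0.082,-0.001],"angular":[0,0,-4.5]},
  {"xyz":[0.002,-0.1,-0.001],"angular":[0,0,-5.5]},
  {"xyz":[0.002,-0.118,-0.001],"angular":[0,0,-6.5]},
  {"xyz":[0.002,-0.136,-0.001],"angular":[0,0,-7.5]},
  {"xyz":[0.003,-0.154,-0.001],"angular":[0,0,-8.5]},
  {"xyz":[0.003,-0.172,-0.001],"angular":[0,0,-9.5]},
  {"xyz":[0.003,-0.185,-0.001],"angular":[0,0,-10]},
  {"xyz":[0.003,-0.19,-0.001],"angular":[0,0,-10]},
])

```text
clock: 17.4
position: [0.4439, -0.0222, 0.0352]
ee_rot: [0.998, 0.067, -0.0, -0.0]
ft_force: [-0.7, -0.2, -1.9]
grip_width: 0.121
grasp_force: 48.7
```

Run:
```python
from h import *
import pickle
go(.5636,-.0081,.035,-82.5)
c=camera('scene'); save(c,'pics/s6.png',(190,130,330,250),5); pickle.dump(c,open('scene6.pkl','wb'))
```

```text
shift [0.1205, 0.002, 0.0001] turn [-0.02, 0.02, 0.16] pos [ 0.4439 -0.0222  0.0352] yaw -82.3 j7 -1.35 t 17.4
```

View pics/s6.png

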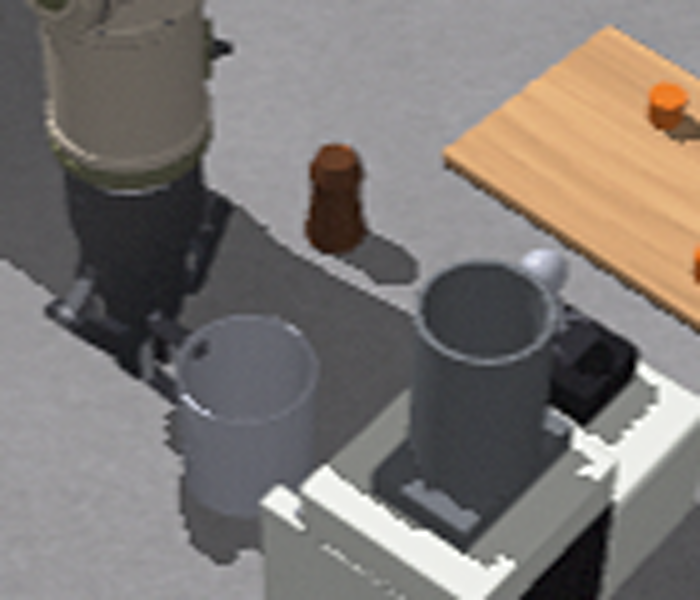

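Run:
```python
from h import *
import pickle
c=pickle.load(open('scene6.pkl','rb'))
p=onz(c,[(239.1,203.2)],.09)[0];print(p)
x=np.array([np.cos(.131),np.sin(.131)]);b=np.array([.681,.0073])-.04*x
d=p[:2]-b;print('jug in bay frame',d@x,d@[-x[1],x[0]])
```

```text
[ 0.52131739 -0.01098689  0.09      ]
jug in bay frame -0.12070315292114044 0.0027284384429641304
```

The jug stands upright at the bay mouth, 121 mm short of home and 3 mm off the bay axis, with 13 mm clearance each side. Slide in.

>>> carry_out([
  {"xyz":[0.008,0.001,0],"angular":[0,0,0]},
  {"xyz":[0.02,0.002,0],"angular":[0,0,0]},
  {"xyz":[0.034,0.002,0],"angular":[0,0,0]},
  {"xyz":[0.048,0.002,0],"angular":[0,0,0]},
  {"xyz":[0.062,0.002,0],"angular":[0,0,0]},
  {"xyz":[0.076,0.002,0],"angular":[0,0,0]},
  {"xyz":[0.09,0.002,0],"angular":[0,0,0]},
  {"xyz":[0.1,0.002,0],"angular":[0,0,0]},
  {"xyz":[0.108,0.002,0],"angular":[0,0,0]},
  {"xyz":[0.113,0.002,0],"angular":[0,0,0]},
  {"xyz":[0.116,0.002,0],"angular":[0,0,0]},
  {"xyz":[0.116,0.002,0],"angular":[0,0,0]},
])

```text
clock: 18.65
position: [0.5593, -0.0107, 0.0353]
ee_rot: [0.998, 0.066, 0.0, -0.0]
ft_force: [-0.7, 0.0, -2.9]
grip_width: 0.124
grasp_force: 48.7
```

>>> carry_out([
  {"xyz":[0.002,0,0],"angular":[0,0,0]},
  {"xyz":[0.003,0,0],"angular":[0,0,0]},
  {"xyz":[0.004,0,0],"angular":[0,0,0]},
  {"xyz":[0.004,0,0],"angular":[0,0,0]},
])

```text
clock: 19.05
position: [0.5632, -0.01, 0.0354]
ee_rot: [0.998, 0.066, 0.0, -0.0]
ft_force: [0.4, -0.5, -2.9]
grip_width: 0.127
grasp_force: 48.7
```

>>> carry_out([
  {"xyz":[0.001,0,0],"angular":[0,0,0]},
  {"xyz":[0.002,0,0],"angular":[0,0,0]},
  {"xyz":[0.003,0,0],"angular":[0,0,0]},
  {"xyz":[0.003,0,0],"angular":[0,0,0]},
])

```text
clock: 19.45
position: [0.565, -0.0098, 0.0348]
ee_rot: [0.998, 0.066, -0.001, -0.0]
ft_force: [-4.8, -0.6, -2.2]
grip_width: 0.125
grasp_force: 48.8
```

The jug touches the back wall. Lower a touch, release, rise.

>>> carry_out([
  {"xyz":[-0.001,0,0.001],"angular":[0,0,0]},
  {"xyz":[-0.001,0,0.001],"angular":[0,0,0]},
  {"xyz":[-0.001,0,0.001],"angular":[0,0,0]},
])

```text
clock: 19.75
position: [0.5651, -0.0098, 0.0345]
ee_rot: [0.998, 0.066, -0.0, -0.0]
ft_force: [-5.9, 0.3, 3.4]
grip_width: 0.127
grasp_force: 49.3
```

>>> carry_out([
  {"xyz":[0,0,0],"angular":[0,0,0]},
  {"xyz":[0,0,0],"angular":[0,0,0]},
  {"xyz":[0,0,0],"angular":[0,0,0]},
  {"xyz":[0,0,0],"angular":[0,0,0]},
  {"xyz":[0,0,0],"angular":[0,0,0]},
  {"xyz":[0,0,0],"angular":[0,0,0]},
  {"xyz":[0,0,-0.03],"angular":[0,0,0]},
  {"xyz":[0,0,-0.07],"angular":[0,0,0]},
  {"xyz":[0,0,-0.12],"angular":[0,0,0]},
  {"xyz":[0,0,-0.17],"angular":[0,0,0]},
  {"xyz":[0,0,-0.22],"angular":[0,0,0]},
  {"xyz":[0,0,-0.26],"angular":[0,0,0]},
], hand=1)

```text
clock: 20.95
position: [0.5653, -0.0101, 0.2975]
ee_rot: [0.998, 0.066, 0.001, -0.0]
ft_force: [1.0, 0.3, -0.2]
grip_width: 0.996
grasp_force: 0.0
```

```bash
cat >> h.py <<'E'
def carrots():
    for n in('top','scene'):
        c=camera(n); hsv=cv2.cvtColor(c['img'],cv2.COLOR_RGB2HSV)
        k,l,st,ce=cv2.connectedComponentsWithStats(cv2.inRange(hsv,(3,190,90),(16,255,255)))
        for i in range(1,k):
            if st[i,4]>8: print(n,st[i,4],ce[i].round(1),onz(c,[ce[i]],.024 if n=='scene' else .03)[0,:2].round(4),'rimz',onz(c,[ce[i]],.2)[0,:2].round(3))
    return c
E
python3 - <<'E'
from h import *
c=carrots()
go(.4875,.3703,.15,0)
save(c,'pics/s7.png',(190,130,350,250),5)
E
```

```text
top 27 [165.6 167.6] [0.602  0.2901] rimz [0.581 0.256]
top 30 [137.  180.3] [0.56   0.3826] rimz [0.544 0.337]
top 30 [140.4 202.6] [0.4877 0.3698] rimz [0.481 0.325]
scene 53 [322.8 150.8] [0.4878 0.3708] rimz [0.601 0.223]
scene 54 [341.8 160.7] [0.559  0.3831] rimz [0.661 0.233]
scene 58 [332.  182.4] [0.6019 0.2908] rimz [0.697 0.155]
shift [-0.0307, -0.3876, 0.15] turn [0.33, -0.45, -82.49] pos [ 0.5673 -0.0103  0.3   ] yaw -82.5 j7 -1.4 t 21.05
```

View pics/s7.png

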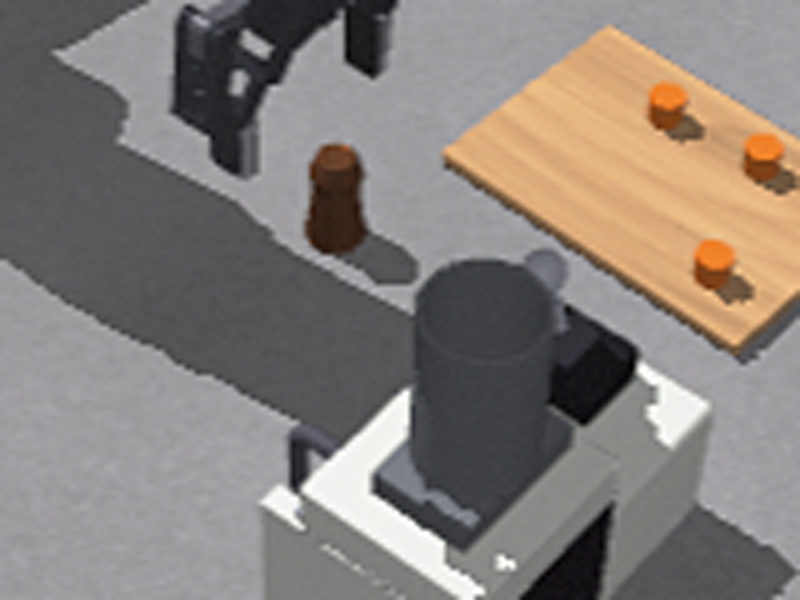

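The jug's handle shows at the bay front (crop (310,455)), so the jug is inside. The hopper is still seated, and all three chunks are upright on the board at crop (667,106), (763,156) and (713,263). Chunks next.

Run:
```python
from h import *
import pickle
t=pickle.load(open('top0.pkl','rb'))
print('jar',onz(t,[(163.3,124.7)],.1),'bowl',onz(t,[(110,146.7)],.045))
```

```text
jar [[0.72746138 0.28600578 0.1       ]] bowl [[0.66760766 0.46948589 0.045     ]]
```

>>> carry_out([
  {"xyz":[0,-0.02,0],"angular":[0,0,-8]},
  {"xyz":[-0.003,-0.05,0],"angular":[0,0,-16]},
  {"xyz":[-0.006,-0.09,0],"angular":[0,0,-24]},
  {"xyz":[-0.01,-0.13,0.01],"angular":[0,0,-32]},
  {"xyz":[-0.013,-0.17,0.03],"angular":[0,0,-40]},
  {"xyz":[-0.016,-0.21,0.05],"angular":[0,0,-48]},
  {"xyz":[-0.02,-0.25,0.07],"angular":[0,0,-56]},
  {"xyz":[-0.024,-0.29,0.09],"angular":[0,0,-64]},
  {"xyz":[-0.028,-0.33,0.12],"angular":[0,0,-72]},
  {"xyz":[-0.03,-0.365,0.15],"angular":[0,0,-80]},
  {"xyz":[-0.031,-0.388,0.17],"angular":[0,0,-82.5]},
  {"xyz":[-0.031,-0.388,0.18],"angular":[0,0,-82.5]},
], hand=0.6, grip_force=25)

```text
clock: 22.25
position: [0.4804, 0.3739, 0.1109]
ee_rot: [0.705, 0.71, -0.002, -0.001]
ft_force: [-0.2, -0.3, 0.6]
grip_width: 0.602
grasp_force: 0.0
```

>>> carry_out([
  {"xyz":[0,0,0],"angular":[0,0,0]},
  {"xyz":[0,0,0],"angular":[0,0,0]},
  {"xyz":[0,0,0],"angular":[0,0,0]},
])

```text
clock: 22.55
position: [0.4847, 0.3699, 0.1155]
ee_rot: [0.708, 0.706, 0.001, 0.0]
ft_force: [0.2, -1.0, 1.0]
grip_width: 0.6
grasp_force: 0.0
```

Run:
```python
from h import *
c=carrots()
go(.4877,.3703,.016,0)
```

```text
top 23 [165.3 167.3] [0.6028 0.2909] rimz [0.582 0.256]
top 23 [137.  180.7] [0.5589 0.3823] rimz [0.543 0.336]
top 29 [140.3 202.6] [0.4879 0.3701] rimz [0.481 0.326]
scene 53 [322.8 150.8] [0.4878 0.3708] rimz [0.601 0.223]
scene 54 [341.7 160.9] [0.5592 0.3824] rimz [0.661 0.233]
scene 58 [332.  182.4] [0.6019 0.2908] rimz [0.697 0.155]
shift [-0.0001, 0.0032, 0.0994] turn [0.07, -0.07, -0.06] pos [0.4844 0.3703 0.1154] yaw -0.1 j7 -0.64 t 22.65
```

>>> carry_out([
  {"xyz":[0,0.003,0.03],"angular":[0,0,0]},
  {"xyz":[0,0.003,0.055],"angular":[0,0,0]},
  {"xyz":[0,0.003,0.075],"angular":[0,0,0]},
  {"xyz":[0,0.003,0.09],"angular":[0,0,0]},
  {"xyz":[0,0.003,0.098],"angular":[0,0,0]},
  {"xyz":[0,0.003,0.098],"angular":[0,0,0]},
  {"xyz":[0,0.003,0.098],"angular":[0,0,0]},
])

```text
clock: 23.35
position: [0.4871, 0.3711, 0.0172]
ee_rot: [0.707, 0.707, 0.001, 0.0]
ft_force: [0.3, -0.2, 0.8]
grip_width: 0.601
grasp_force: 0.0
```

>>> carry_out([
  {"xyz":[0,0,0],"angular":[0,0,0]},
  {"xyz":[0,0,0],"angular":[0,0,0]},
  {"xyz":[0,0,0],"angular":[0,0,0]},
  {"xyz":[0,0,0],"angular":[0,0,0]},
  {"xyz":[0,0,0],"angular":[0,0,0]},
  {"xyz":[0,0,0],"angular":[0,0,0]},
  {"xyz":[0,0,-0.02],"angular":[0,0,0]},
  {"xyz":[0,0,-0.06],"angular":[0,0,0]},
  {"xyz":[0,0,-0.11],"angular":[0,0,0]},
  {"xyz":[0,0,-0.16],"angular":[0,0,0]},
  {"xyz":[0,0,-0.21],"angular":[0,0,0]},
  {"xyz":[0,0,-0.26],"angular":[0,0,0]},
], hand=0)

```text
clock: 24.55
position: [0.4863, 0.3704, 0.2788]
ee_rot: [0.707, 0.707, 0.0, -0.0]
ft_force: [1.0, 1.4, -0.0]
grip_width: 0.266
grasp_force: 24.7
```

>>> carry_out([
  {"xyz":[0,0,-0.03],"angular":[0,0,0]},
  {"xyz":[0,0,-0.03],"angular":[0,0,0]},
  {"xyz":[0,0,-0.03],"angular":[0,0,0]},
])

```text
clock: 24.85
position: [0.4866, 0.3708, 0.3065]
ee_rot: [0.707, 0.707, 0.0, -0.0]
ft_force: [0.3, -0.8, -1.2]
grip_width: 0.27
grasp_force: 24.7
```

Run:
```python
from h import *
go(.681,.0073,.30,0)
```

```text
shift [-0.3636, 0.1942, 0.0064] turn [0.03, -0.05, 0.03] pos [0.4866 0.3708 0.3065] yaw 0.0 j7 -0.66 t 24.85
```

>>> carry_out([
  {"xyz":[-0.03,0.016,0],"angular":[0,0,0]},
  {"xyz":[-0.07,0.037,0],"angular":[0,0,0]},
  {"xyz":[-0.11,0.059,0],"angular":[0,0,0]},
  {"xyz":[-0.15,0.08,0],"angular":[0,0,0]},
  {"xyz":[-0.19,0.101,0],"angular":[0,0,0]},
  {"xyz":[-0.23,0.123,0],"angular":[0,0,0]},
  {"xyz":[-0.27,0.144,0],"angular":[0,0,0]},
  {"xyz":[-0.31,0.166,0],"angular":[0,0,0]},
  {"xyz":[-0.34,0.182,0],"angular":[0,0,0]},
  {"xyz":[-0.358,0.191,0],"angular":[0,0,0]},
  {"xyz":[-0.3636,0.194,0.01],"angular":[0,0,0]},
  {"xyz":[-0.3636,0.194,0.015],"angular":[0,0,0]},
])

```text
clock: 26.05
position: [0.6801, 0.0068, 0.2884]
ee_rot: [0.707, 0.707, -0.001, -0.001]
ft_force: [-0.2, 1.1, -0.0]
grip_width: 0.263
grasp_force: 24.7
```

>>> carry_out([
  {"xyz":[0,0,0.01],"angular":[0,0,0]},
  {"xyz":[0,0,0.02],"angular":[0,0,0]},
  {"xyz":[0,0,0.02],"angular":[0,0,0]},
  {"xyz":[0,0,0.02],"angular":[0,0,0]},
])

```text
clock: 26.45
position: [0.6805, 0.0082, 0.2712]
ee_rot: [0.706, 0.708, 0.0, -0.0]
ft_force: [0.3, 0.9, -0.1]
grip_width: 0.268
grasp_force: 24.7
```

Centred over the cup, carrot just above the rim. Drop it, rise, and go to the next.

>>> carry_out([
  {"xyz":[0,0,0],"angular":[0,0,0]},
  {"xyz":[0,0,0],"angular":[0,0,0]},
  {"xyz":[0,0,0],"angular":[0,0,0]},
  {"xyz":[0,0,0],"angular":[0,0,0]},
  {"xyz":[0,0,0],"angular":[0,0,0]},
  {"xyz":[0,0,-0.02],"angular":[0,0,0]},
  {"xyz":[0,0,-0.05],"angular":[0,0,0]},
  {"xyz":[0.04,-0.015,-0.05],"angular":[0,0,0]},
  {"xyz":[0.08,-0.03,-0.05],"angular":[0,0,0]},
  {"xyz":[0.12,-0.045,-0.05],"angular":[0,0,0]},
  {"xyz":[0.16,-0.06,-0.05],"angular":[0,0,0]},
  {"xyz":[0.2,-0.07,-0.05],"angular":[0,0,0]},
], hand=0.6)

```text
clock: 27.65
position: [0.6097, 0.2088, 0.3217]
ee_rot: [0.707, 0.707, 0.0, -0.0]
ft_force: [0.6, 0.9, 0.4]
grip_width: 0.601
grasp_force: 0.0
```

>>> carry_out([
  {"xyz":[0.03,0,0.02],"angular":[0,0,0]},
  {"xyz":[0.06,-0.005,0.05],"angular":[0,0,0]},
  {"xyz":[0.08,-0.008,0.09],"angular":[0,0,0]},
  {"xyz":[0.084,-0.009,0.13],"angular":[0,0,0]},
  {"xyz":[0.084,-0.009,0.17],"angular":[0,0,0]},
  {"xyz":[0.084,-0.009,0.2],"angular":[0,0,0]},
  {"xyz":[0.084,-0.009,0.2],"angular":[0,0,0]},
  {"xyz":[0.084,-0.009,0.2],"angular":[0,0,0]},
])

```text
clock: 28.45
position: [0.6019, 0.2912, 0.1222]
ee_rot: [0.707, 0.707, 0.0, 0.0]
ft_force: [-0.2, -0.3, 0.9]
grip_width: 0.601
grasp_force: 0.0
```

Run:
```python
from h import *
c=carrots()
go(.602,.2906,.017,0)
```

```text
top 25 [165.5 167.5] [0.6022 0.2903] rimz [0.581 0.256]
scene 21 [340.  160.1] [0.5534 0.3807] rimz [0.656 0.231]
scene 58 [332.  182.4] [0.6019 0.2908] rimz [0.697 0.155]
shift [-0.0012, -0.0012, 0.1069] turn [0.18, -0.1, 0.02] pos [0.6029 0.2916 0.1239] yaw 0.0 j7 -0.38 t 28.55
```

>>> carry_out([
  {"xyz":[-0.0005,-0.0005,0.03],"angular":[0,0,0]},
  {"xyz":[-0.0005,-0.0005,0.06],"angular":[0,0,0]},
  {"xyz":[-0.0005,-0.0005,0.085],"angular":[0,0,0]},
  {"xyz":[-0.0005,-0.0005,0.098],"angular":[0,0,0]},
  {"xyz":[-0.0005,-0.0005,0.106],"angular":[0,0,0]},
  {"xyz":[-0.0005,-0.0005,0.106],"angular":[0,0,0]},
  {"xyz":[-0.0005,-0.0005,0.106],"angular":[0,0,0]},
])

```text
clock: 29.25
position: [0.6021, 0.2911, 0.0168]
ee_rot: [0.707, 0.707, 0.001, 0.0]
ft_force: [-0.9, 0.2, 0.5]
grip_width: 0.597
grasp_force: 0.0
```

>>> carry_out([
  {"xyz":[0,0,0],"angular":[0,0,0]},
  {"xyz":[0,0,0],"angular":[0,0,0]},
  {"xyz":[0,0,0],"angular":[0,0,0]},
  {"xyz":[0,0,0],"angular":[0,0,0]},
  {"xyz":[0,0,0],"angular":[0,0,0]},
  {"xyz":[0,0,0],"angular":[0,0,0]},
  {"xyz":[0,0,-0.02],"angular":[0,0,0]},
  {"xyz":[0,0,-0.06],"angular":[0,0,0]},
  {"xyz":[0,0,-0.11],"angular":[0,0,0]},
  {"xyz":[0,0,-0.16],"angular":[0,0,0]},
  {"xyz":[0,0,-0.21],"angular":[0,0,0]},
  {"xyz":[0,0,-0.26],"angular":[0,0,0]},
], hand=0)

```text
clock: 30.45
position: [0.6008, 0.2904, 0.2777]
ee_rot: [0.707, 0.707, 0.0, -0.0]
ft_force: [1.3, 0.4, -0.1]
grip_width: 0.268
grasp_force: 24.7
```

>>> carry_out([
  {"xyz":[0,0,-0.03],"angular":[0,0,0]},
  {"xyz":[0,0,-0.03],"angular":[0,0,0]},
  {"xyz":[0,0,-0.03],"angular":[0,0,0]},
])

```text
clock: 30.75
position: [0.6012, 0.2907, 0.3055]
ee_rot: [0.707, 0.707, 0.0, 0.0]
ft_force: [-0.2, -0.6, -0.5]
grip_width: 0.266
grasp_force: 24.7
```

Run:
```python
from h import *
go(.681,.0073,.27,0)
```

```text
shift [-0.2835, 0.0796, 0.0354] turn [0.04, -0.03, 0.03] pos [0.6012 0.2907 0.3055] yaw 0.0 j7 -0.41 t 30.75
```

>>> carry_out([
  {"xyz":[-0.03,0.008,0],"angular":[0,0,0]},
  {"xyz":[-0.07,0.02,0],"angular":[0,0,0]},
  {"xyz":[-0.11,0.031,0],"angular":[0,0,0]},
  {"xyz":[-0.15,0.042,0],"angular":[0,0,0]},
  {"xyz":[-0.19,0.053,0],"angular":[0,0,0]},
  {"xyz":[-0.23,0.065,0],"angular":[0,0,0]},
  {"xyz":[-0.26,0.073,0],"angular":[0,0,0]},
  {"xyz":[-0.277,0.078,0],"angular":[0,0,0]},
  {"xyz":[-0.2835,0.0796,0.01],"angular":[0,0,0]},
  {"xyz":[-0.2835,0.0796,0.025],"angular":[0,0,0]},
  {"xyz":[-0.2835,0.0796,0.035],"angular":[0,0,0]},
  {"xyz":[-0.2835,0.0796,0.035],"angular":[0,0,0]},
])

```text
clock: 31.95
position: [0.6798, 0.0097, 0.2674]
ee_rot: [0.706, 0.708, -0.001, -0.002]
ft_force: [0.5, 0.6, 0.3]
grip_width: 0.267
grasp_force: 24.7
```

>>> carry_out([
  {"xyz":[0,0,0],"angular":[0,0,0]},
  {"xyz":[0,0,0],"angular":[0,0,0]},
])

```text
clock: 32.15
position: [0.681, 0.0081, 0.2709]
ee_rot: [0.707, 0.708, 0.0, 0.0]
ft_force: [0.8, -0.3, 0.5]
grip_width: 0.268
grasp_force: 24.7
```

>>> carry_out([
  {"xyz":[0,0,0],"angular":[0,0,0]},
  {"xyz":[0,0,0],"angular":[0,0,0]},
  {"xyz":[0,0,0],"angular":[0,0,0]},
  {"xyz":[0,0,0],"angular":[0,0,0]},
  {"xyz":[0,0,0],"angular":[0,0,0]},
  {"xyz":[0,0,-0.02],"angular":[0,0,0]},
  {"xyz":[0,0,-0.05],"angular":[0,0,0]},
  {"xyz":[0.04,-0.013,-0.05],"angular":[0,0,0]},
  {"xyz":[0.08,-0.026,-0.05],"angular":[0,0,0]},
  {"xyz":[0.12,-0.039,-0.05],"angular":[0,0,0]},
  {"xyz":[0.16,-0.052,-0.05],"angular":[0,0,0]},
  {"xyz":[0.2,-0.065,-0.05],"angular":[0,0,0]},
], hand=0.6)

```text
clock: 33.35
position: [0.615, 0.2087, 0.3205]
ee_rot: [0.707, 0.707, 0.0, -0.0]
ft_force: [1.5, -0.4, 0.4]
grip_width: 0.6
grasp_force: 0.0
```

>>> carry_out([
  {"xyz":[0.04,-0.013,0.01],"angular":[0,0,0]},
  {"xyz":[0.08,-0.026,0.03],"angular":[0,0,0]},
  {"xyz":[0.12,-0.039,0.06],"angular":[0,0,0]},
  {"xyz":[0.15,-0.05,0.1],"angular":[0,0,0]},
  {"xyz":[0.17,-0.056,0.14],"angular":[0,0,0]},
  {"xyz":[0.175,-0.057,0.17],"angular":[0,0,0]},
  {"xyz":[0.175,-0.057,0.2],"angular":[0,0,0]},
  {"xyz":[0.175,-0.057,0.2],"angular":[0,0,0]},
  {"xyz":[0.175,-0.057,0.2],"angular":[0,0,0]},
])

```text
clock: 34.25
position: [0.559, 0.3819, 0.121]
ee_rot: [0.707, 0.707, -0.0, 0.0]
ft_force: [0.1, -0.1, 0.1]
grip_width: 0.601
grasp_force: 0.0
```

Run:
```python
from h import *
c=carrots()
go(.5592,.3826,.017,0)
```

```text
top 28 [137.2 180.4] [0.5598 0.3816] rimz [0.544 0.336]
scene 54 [341.8 160.7] [0.559  0.3831] rimz [0.661 0.233]
shift [-0.0, -0.0009, 0.1057] turn [0.14, -0.11, -0.0] pos [0.5599 0.3824 0.1227] yaw -0.0 j7 -0.54 t 34.35
```

>>> carry_out([
  {"xyz":[0,-0.0005,0.03],"angular":[0,0,0]},
  {"xyz":[0,-0.0005,0.06],"angular":[0,0,0]},
  {"xyz":[0,-0.0005,0.085],"angular":[0,0,0]},
  {"xyz":[0,-0.0005,0.098],"angular":[0,0,0]},
  {"xyz":[0,-0.0005,0.105],"angular":[0,0,0]},
  {"xyz":[0,-0.0005,0.105],"angular":[0,0,0]},
  {"xyz":[0,-0.0005,0.105],"angular":[0,0,0]},
])

```text
clock: 35.05
position: [0.5591, 0.3827, 0.0169]
ee_rot: [0.707, 0.707, 0.001, 0.0]
ft_force: [-0.1, 0.5, -0.4]
grip_width: 0.598
grasp_force: 0.0
```

>>> carry_out([
  {"xyz":[0,0,0],"angular":[0,0,0]},
  {"xyz":[0,0,0],"angular":[0,0,0]},
  {"xyz":[0,0,0],"angular":[0,0,0]},
  {"xyz":[0,0,0],"angular":[0,0,0]},
  {"xyz":[0,0,0],"angular":[0,0,0]},
  {"xyz":[0,0,0],"angular":[0,0,0]},
  {"xyz":[0,0,-0.02],"angular":[0,0,0]},
  {"xyz":[0,0,-0.06],"angular":[0,0,0]},
  {"xyz":[0,0,-0.11],"angular":[0,0,0]},
  {"xyz":[0,0,-0.16],"angular":[0,0,0]},
  {"xyz":[0,0,-0.21],"angular":[0,0,0]},
  {"xyz":[0,0,-0.26],"angular":[0,0,0]},
], hand=0)

```text
clock: 36.25
position: [0.5579, 0.3819, 0.2777]
ee_rot: [0.707, 0.707, 0.0, -0.0]
ft_force: [1.4, -0.6, 0.5]
grip_width: 0.268
grasp_force: 24.7
```

>>> carry_out([
  {"xyz":[0,0,-0.03],"angular":[0,0,0]},
  {"xyz":[0,0,-0.03],"angular":[0,0,0]},
  {"xyz":[0,0,-0.03],"angular":[0,0,0]},
])

```text
clock: 36.55
position: [0.5583, 0.3822, 0.3055]
ee_rot: [0.707, 0.707, 0.0, -0.0]
ft_force: [-0.3, -0.2, -1.2]
grip_width: 0.269
grasp_force: 24.7
```

Run:
```python
from h import *
go(.681,.0073,.27,0)
```

```text
shift [-0.375, 0.1225, 0.0354] turn [0.03, -0.04, 0.03] pos [0.5583 0.3822 0.3055] yaw 0.0 j7 -0.57 t 36.55
```

>>> carry_out([
  {"xyz":[-0.03,0.01,0],"angular":[0,0,0]},
  {"xyz":[-0.07,0.023,0],"angular":[0,0,0]},
  {"xyz":[-0.11,0.036,0],"angular":[0,0,0]},
  {"xyz":[-0.15,0.049,0],"angular":[0,0,0]},
  {"xyz":[-0.19,0.062,0],"angular":[0,0,0]},
  {"xyz":[-0.23,0.075,0],"angular":[0,0,0]},
  {"xyz":[-0.27,0.088,0],"angular":[0,0,0]},
  {"xyz":[-0.31,0.101,0],"angular":[0,0,0]},
  {"xyz":[-0.345,0.113,0],"angular":[0,0,0]},
  {"xyz":[-0.367,0.12,0],"angular":[0,0,0]},
  {"xyz":[-0.375,0.1225,0],"angular":[0,0,0]},
  {"xyz":[-0.375,0.1225,0.01],"angular":[0,0,0]},
])

```text
clock: 37.75
position: [0.681, 0.0063, 0.2948]
ee_rot: [0.708, 0.707, -0.0, 0.0]
ft_force: [0.4, 0.5, -1.1]
grip_width: 0.267
grasp_force: 24.7
```

>>> carry_out([
  {"xyz":[0,0,0.01],"angular":[0,0,0]},
  {"xyz":[0,0,0.02],"angular":[0,0,0]},
  {"xyz":[0,0,0.025],"angular":[0,0,0]},
  {"xyz":[0,0,0.025],"angular":[0,0,0]},
  {"xyz":[0,0,0.025],"angular":[0,0,0]},
])

```text
clock: 38.25
position: [0.6809, 0.0077, 0.2705]
ee_rot: [0.707, 0.708, 0.0, 0.0]
ft_force: [0.1, 0.8, -1.4]
grip_width: 0.268
grasp_force: 24.7
```

>>> carry_out([
  {"xyz":[0,0,0],"angular":[0,0,0]},
  {"xyz":[0,0,0],"angular":[0,0,0]},
  {"xyz":[0,0,0],"angular":[0,0,0]},
  {"xyz":[0,0,0],"angular":[0,0,0]},
  {"xyz":[0,0,0],"angular":[0,0,0]},
  {"xyz":[0,0,-0.02],"angular":[0,0,0]},
  {"xyz":[0,0,-0.05],"angular":[0,0,0]},
  {"xyz":[0.03,-0.035,-0.05],"angular":[0,0,0]},
  {"xyz":[0.06,-0.07,-0.05],"angular":[0,0,0]},
  {"xyz":[0.08,-0.11,-0.05],"angular":[0,0,0]},
  {"xyz":[0.09,-0.15,-0.05],"angular":[0,0,0]},
  {"xyz":[0.1,-0.18,-0.05],"angular":[0,0,0]},
], hand=0.6)

```text
clock: 39.45
position: [0.4988, 0.1079, 0.3205]
ee_rot: [0.706, 0.708, 0.0, -0.0]
ft_force: [0.2, 1.0, 0.6]
grip_width: 0.601
grasp_force: 0.0
```

>>> carry_out([
  {"xyz":[0,0,0],"angular":[0,0,0]},
  {"xyz":[0,0,0],"angular":[0,0,0]},
  {"xyz":[0,0,0],"angular":[0,0,0]},
], hand=0)

```text
clock: 39.75
position: [0.5015, 0.1066, 0.3203]
ee_rot: [0.707, 0.707, 0.0, 0.0]
ft_force: [-0.6, -0.5, 1.0]
grip_width: 0.093
grasp_force: 0.0
```

Run:
```python
from h import *
c=carrots()
go(.579,.1085,.15,7.5)
t=camera('top')
A=cv2.resize(c['img'][150:245,220:325,::-1],(400,362),interpolation=cv2.INTER_CUBIC)
B=cv2.resize(t['img'][110:205,200:305,::-1],(400,362),interpolation=cv2.INTER_CUBIC)
cv2.imwrite('pics/s8.png',np.hstack([A,B]))
g=t['img'];print(proj(t,[.681,.0073,.165]))
```

```text
top 22 [252.5 130.1] [0.7263 0.0083] rimz [0.69  0.009]
scene 11 [287.2 199.6] [0.5616 0.14  ] rimz [0.663 0.028]
shift [0.0021, 0.0775, 0.17] turn [-0.01, 0.04, -7.55] pos [0.5016 0.1065 0.3201] yaw -0.0 j7 -0.28 t 39.85
[[252.96548536 135.61152823]]
```

View pics/s8.png

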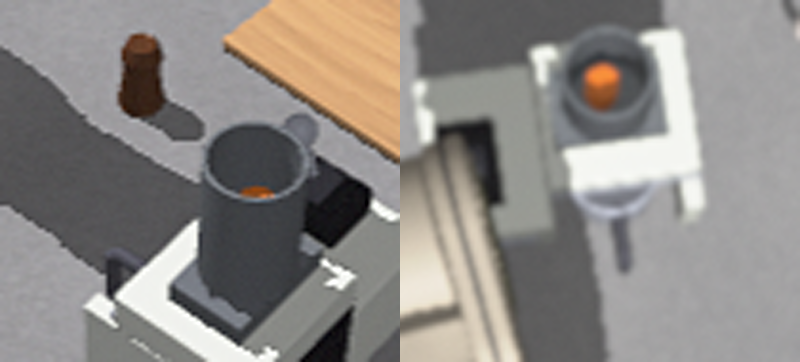

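The cup shows an orange chunk in both views (left (258,192), right (600,87)). The hopper is square on the head, and the jug rim pokes 20 mm out in front of it as it should. A quick numeric check before the lever.

Run:
```python
from h import *
t=camera('top');s=camera('scene')
print('chunk',tri(t,(252.5,130.1),s,(287.2,199.6)))
x=np.array([np.cos(.131),np.sin(.131)]);y=np.array([-x[1],x[0]]);b=np.array([.681,.0073])-.04*x
for n,uv,z in(('rimfront',(255.7,165.8),.09),('handle end',(258.7,180.5),.08)):
    p=onz(t,[uv],z)[0,:2];print(n,(p-b)@x,(p-b)@y)
for n,c in(('t',t),('s',s)):
    hsv=cv2.cvtColor(c['img'],cv2.COLOR_RGB2HSV)
    k,l,st,ce=cv2.connectedComponentsWithStats(cv2.inRange(hsv,(3,180,60),(17,255,255)))
    print(n,[(st[i].tolist()) for i in range(1,k) if st[i,4]>3])
```

```text
chunk (array([0.68252312, 0.00838325, 0.23273395]), np.float64(0.001320442401941031))
rimfront -0.040404067510873214 0.0014088334567655704
handle end -0.08613981302255319 -0.0022558365790431604
t [[250, 128, 7, 10, 47]]
s [[284, 199, 7, 2, 11]]
```

The chunk stack's top is at z 0.23, inside the cup. The jug is within 1 mm of home and the board is empty. Now the lever: go down in front of it with the fingers shut.

>>> carry_out([
  {"xyz":[0.002,0.02,0.03],"angular":[0,0,-4]},
  {"xyz":[0.002,0.04,0.07],"angular":[0,0,-7.5]},
  {"xyz":[0.002,0.06,0.11],"angular":[0,0,-7.5]},
  {"xyz":[0.002,0.07,0.14],"angular":[0,0,-7.5]},
  {"xyz":[0.002,0.077,0.16],"angular":[0,0,-7.5]},
  {"xyz":[0.002,0.077,0.17],"angular":[0,0,-7.5]},
  {"xyz":[0.002,0.077,0.17],"angular":[0,0,-7.5]},
  {"xyz":[0.002,0.077,0.17],"angular":[0,0,-7.5]},
], hand=0)

```text
clock: 40.8
position: [0.5781, 0.1093, 0.1513]
ee_rot: [0.659, 0.752, 0.001, 0.0]
ft_force: [-0.1, -0.2, 0.1]
grip_width: -0.001
grasp_force: 0.0
```

>>> carry_out([
  {"xyz":[0,0.006,0],"angular":[0,0,0]},
  {"xyz":[0,0.012,0],"angular":[0,0,0]},
  {"xyz":[0,0.018,0],"angular":[0,0,0]},
  {"xyz":[0,0.024,0],"angular":[0,0,0]},
  {"xyz":[0,0.03,0],"angular":[0,0,0]},
  {"xyz":[0,0.036,0],"angular":[0,0,0]},
  {"xyz":[0,0.042,0],"angular":[0,0,0]},
  {"xyz":[0,0.048,0],"angular":[0,0,0]},
  {"xyz":[0,0.054,0],"angular":[0,0,0]},
  {"xyz":[0,0.054,0],"angular":[0,0,0]},
])

```text
clock: 41.8
position: [0.632, 0.1163, 0.15]
ee_rot: [0.659, 0.752, -0.0, 0.0]
ft_force: [-0.3, -0.1, -0.2]
grip_width: -0.002
grasp_force: 0.0
```

Run:
```python
from h import *
go(.645,.117,.15,7.5)
c=camera('scene');h=c['img'][160:220,285:335]
cv2.imwrite('pics/s9.png',cv2.resize(c['img'][150:230,255:345,::-1],None,fx=7,fy=7,interpolation=cv2.INTER_CUBIC))
```

```text
shift [-0.001, 0.013, -0.0] turn [0.01, 0.02, 0.03] pos [0.632  0.1163 0.15  ] yaw 7.5 j7 0.02 t 41.8
```

View pics/s9.png

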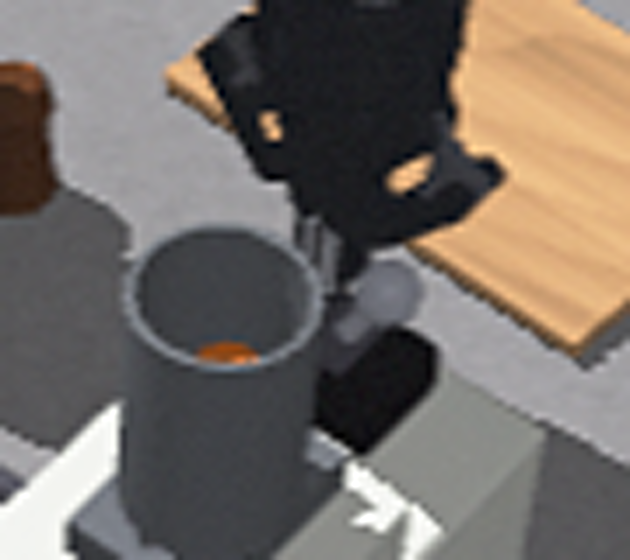

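The lever ball (crop (390,292)) is already leaning back ahead of the fingers. I keep pushing to the stop.

>>> carry_out([
  {"xyz":[0,0.004,0],"angular":[0,0,0]},
  {"xyz":[0,0.008,0],"angular":[0,0,0]},
  {"xyz":[0,0.01,0],"angular":[0,0,0]},
  {"xyz":[0,0.01,0],"angular":[0,0,0]},
])

```text
clock: 42.25
position: [0.6373, 0.117, 0.1496]
ee_rot: [0.659, 0.752, -0.004, -0.004]
ft_force: [-24.8, -3.2, 12.4]
grip_width: 0.004
grasp_force: 13.2
```

```bash
cat >> h.py <<'E'
def ball():
    c=camera('scene'); im=c['img'][180:206,298:328].astype(int)
    hsv=cv2.cvtColor(c['img'],cv2.COLOR_RGB2HSV)
    g=cv2.cvtColor(c['img'],cv2.COLOR_RGB2GRAY)[180:206,300:326]
    print(g)
E
python3 -c "
from h import *
ball()"
```

```text
[[ 27  30  30  28  30  25  25  27  28  30  30  30  28  29  28  27  25  23
   26  27  28  32  27  27  29  94]
 [ 24  33  41  29  26  30  28  25  27  31  30  26  28  27  27  29  29  30
   25  28  29  24  26  19  86 166]
 [ 75 111  79  25  26  30  29  27  28  29  27  25  29  31  29  26  32  29
   30  28  24  19  36 124 192 185]
 [ 78  86  27  43  27  28  31  27  31  28  28  30  28  28  27  29  30  22
   24  18  60 108 141 196 190 183]
 [ 92  86  57  97  58  25  28  28  32  29  29  28  26  27  25  27  22  35
   73 138 193 190 188 189 186 189]
 [ 83  70  66 102  91  39  29  27  26  28  23  26  26  23  20  47 139 203
  194 185 178 178 182 183 182 185]
 [ 98  70  63 104  89  38  26  27  26  39  50  19  59  85  67  93 102 136
  185 190 182 173 168 176 180 183]
 [ 89  50  64 102  86  21  28  26  23 108 168 149 179 176 148  79  83  91
  109 158 190 186 177 168 168 178]
 [ 95  57  76 104  85  24  27  24  34  70  98  96 100 123 154 169 149  80
   82  98 131 182 191 183 173 167]
 [106  52  88  96  67  27  26  51  92 106 109 111 108 103 107 141 171 172
  149  80  91 111 159 192 187 179]
 [114  57 
[... 1034 characters left out ...]
13  28 106
  171 167 166 161 161 163 165 164]
 [ 57  52  53  51  54  51  42  23  19  22  25  23  22  18  23  15  15  76
  144 168 162 162 165 165 165 165]
 [ 53  50  49  52  51  45  27  19  21  23  25  21  19  21  18  20  11  73
  143 164 164 164 166 168 169 167]
 [ 43  41  48  53  43  23  21  22  25  22  21  22  24  26  21  20  14  78
  139 153 163 160 162 162 164 163]
 [ 41  21  32  42  23  18  22  23  20  18  23  21  22  20  24  15  12  86
  144 132 145 160 163 164 163 167]
 [ 32  21  21  22  20  19  19  21  19  25  15  22  22  21  22  16  25  91
  143 140 136 136 154 165 167 166]
 [ 33  21  21  20  20  22  16  17  17  22  20  21  22  15  17  11  63 123
  142 139 138 138 131 132 154 165]]
```

Hard stop reached (25 N). Back off, rise and check.

>>> carry_out([
  {"xyz":[0,-0.01,0],"angular":[0,0,0]},
  {"xyz":[0,-0.03,0],"angular":[0,0,0]},
  {"xyz":[0,-0.06,0],"angular":[0,0,0]},
  {"xyz":[0,-0.08,-0.03],"angular":[0,0,0]},
  {"xyz":[0,-0.1,-0.07],"angular":[0,0,0]},
  {"xyz":[0,-0.12,-0.11],"angular":[0,0,0]},
  {"xyz":[0,-0.14,-0.15],"angular":[0,0,0]},
  {"xyz":[0,-0.15,-0.17],"angular":[0,0,0]},
  {"xyz":[0,-0.15,-0.17],"angular":[0,0,0]},
  {"xyz":[0,-0.15,-0.17],"angular":[0,0,0]},
])

```text
clock: 43.3
position: [0.4928, 0.098, 0.3205]
ee_rot: [0.659, 0.752, 0.001, 0.0]
ft_force: [-0.0, 0.6, -0.9]
grip_width: -0.001
grasp_force: 0.0
```

Run:
```python
from h import *
import pickle
c=camera('scene');t=camera('top')
print('pred on',proj(c,[.6673,.1204,.16]),'off',proj(c,[.6197,.1141,.16]))
# ball: difference image against scene4 (hopper seated, lever off, arm high)
g=c['img'][180:206,290:326]
hsv=cv2.cvtColor(c['img'],cv2.COLOR_RGB2HSV); gray=cv2.cvtColor(c['img'],cv2.COLOR_RGB2GRAY)
m=np.zeros(gray.shape,np.uint8); m[183:202,300:322]=((gray[183:202,300:322]>85)&(gray[183:202,300:322]<132))
k,l,st,ce=cv2.connectedComponentsWithStats(m); print([(st[i].tolist(),ce[i].round(1).tolist()) for i in range(1,k) if st[i,4]>15])
gt=cv2.cvtColor(t['img'],cv2.COLOR_RGB2GRAY)
print('top pred on',proj(t,[.6673,.1204,.16]),'off',proj(t,[.6197,.1141,.16])); print(gt[128:162:1,208:228])
# hopper drift: compare with seated picture s4
a=pickle.load(open('scene4.pkl','rb'))['img'];ga=cv2.cvtColor(a,cv2.COLOR_RGB2GRAY)
print('hopper shift',cv2.phaseCorrelate(np.float32(ga[178:242,262:305]),np.float32(gray[178:242,262:305])))
print(get_obs()['position'])
```

```text
pred on [[312.59346254 192.8337717 ]] off [[298.12086012 183.92912   ]]
[([304, 188, 13, 11, 90], [310.2, 192.9])]
top pred on [[214.63221349 140.33440746]] off [[216.58380382 156.31303037]]
[[ 88  88  90  92  95  95  98  98  98 100 103 108 113 120 122 124 124 126
  132 134]
 [102  99 100 105 111 115 119 121 122 123 126 131 135 139 142 143 143 144
  144 146]
 [144 127 122 127 132 135 139 141 143 143 144 144 147 148 149 149 148 148
  148 150]
 [189 153 141 142 143 147 147 148 149 148 149 148 148 149 150 150 150 148
  150 149]
 [219 174 150 146 148 148 150 149 150 150 150 148 149 150 148 149 149 149
  148 149]
 [235 204 168 151 148 148 148 149 149 149 149 149 149 149 148 149 149 150
  150 150]
 [243 232 194 158 148 148 149 148 148 149 150 150 148 149 149 150 149 149
  150 150]
 [246 241 211 165 149 148 149 150 149 149 149 149 149 149 150 150 149 149
  150 149]
 [246 243 216 168 148 148 150 151 150 149 150 150 148 150 149 149 149 150
  149 150]
 [244 237 209 164 146 144 144 144 145 146 148 151 150 150 150 150 150 148
  149 150]
 [234 215 181 153 137 131 128 127 128 131 140 148 152 151 1
[... 1395 characters left out ...]
 118  92  95  98  95  79  75  93 106 111 111 100  84  62  39  55
   99 134]
 [163 131  99  95 102 106 102  89  80  96 112 119 118 111  94  73  46  47
   88 130]
 [109  98  92  99 108 113 113 102  88  97 116 126 128 119 102  80  54  46
   82 127]
 [ 93  92  93 105 115 120 123 114  94  96 117 131 133 128 112  90  62  47
   79 125]
 [101  98  96 104 118 126 129 122 101  97 119 137 141 136 122 101  73  49
   75 123]
 [108 108 101 104 120 131 134 130 109  99 121 140 147 145 133 109  80  53
   74 120]
 [116 115 108 107 123 135 139 137 120 103 119 141 151 151 141 117  87  59
   68 113]]
hopper shift ((0.33151008467166676, -0.05699784870637359), 0.9211608860227797)
[0.49248577 0.09792265 0.31919991]
```

The ball now sits at scene pixel (311,192), about 91–93% of the way from off to on. That puts the lever near 0.9 rad, and the 25 N reaction fits its stop. The hopper hasn't moved, within measurement error, and the arm is clear, so I hand in.

```bash
python3 -c "
from workcell import *
print(hand_in())"
```

```text
the job is handed in; nothing more can be done
None
```

I fitted the hopper on its pegs, slid the jug home, put all three chunks in the hopper and pushed the lever over to its stop (about 0.9 rad by the camera), then handed the job in; no verdict came back, and one 504 x 756 crop exceeded the picture size limit.

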